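# Ultraviolet check of mineral specimens

### The job

Turn the clamp knob anticlockwise to free the empty tray and draw it fully out by its orange handle. Put every sawn mineral specimen that lies on the table into it, side by side on its floor, push it fully home under the lamp again and turn the clamp knob clockwise until it is tight. Only then slide the green child-lock tab fully aside, press the red button all the way down, let it spring back, and slide the tab back over it; leave the jar, brush and round nodule where they are, and the tray home, clamped and still holding them all.

Things in the scene. Friction and masses are not known exactly. Their poses are not given: they have to be found in the camera images.
- station: Ultraviolet inspection station, fixed to the table: grey base plate 330 x 370 x 12 mm. Origin on the table; its x points away from the robot, y to the left (at yaw 0), z up. It carries the tray (slides along y), a lamp head, a clamp knob and a white console with button and tab (x -181 to -113, y -182 to -75 mm, top at z 40 mm).
- lamp_head (a point): Centre of the lamp head's underside, 110 mm above the table, axes as the station's, at station x 40, y -65 mm. Black box 200 (x) x 70 (y) x 35 mm high on a post at its far end; it hangs over the tray when the tray is home.
- carriage (a joint): Travel of the tray along the station's -y, in m: 0 fully out (clear of the lamp), 0.16 fully home against its stop, centred under the lamp. Slides with about 2 N of friction and stays where it is left. Starts home.
- tray_floor (a point): Centre of the tray's inner floor (24 mm above the table), axes as the station's. Blue-walled grey tray, inside 184 mm along x, 144 mm along y; walls 3 mm thick, 20 mm above the floor. Its centre is at station x 0, y = 95 mm less the travel.
- handle (a point): Middle of the top edge of the tray's upright orange handle plate, which stands 20 mm outside the tray's +y wall: 40 mm along x, 12 mm along y, top 106 mm above the table, free 60 mm down. Pinch it across y.
- clamp (a joint): Clamp knob angle, rad: 0 loose, 1.30 tight (stop), growing clockwise seen from above; about 0.06 N m, stays where left. A brass hook arm (45 mm), in line with the grip bar, points 2.75 rad left of the station's x at 0 and 1.45 rad left of it at 1.30, where its peg holds the lug on the tray's side and the tray cannot slide out. It closes only when the tray is home. Starts tight.
- clamp_grip (a point): On the knob's axis (station x -140, y -30 mm), at the top of the yellow grip bar, 76 mm above the table. Bar 48 mm long, 12 mm thick, standing 24 mm above a black hub of radius 20 mm (hub top 52 mm above the table). The point's x axis runs along the bar, towards the hook.
- lock_tab (a joint): Travel of the green child-lock tab along the station's +y, in m: 0 covers the button, 0.045 fully aside. About 1.5 N of friction; stays where it is left.
- tab_fin (a point): Top centre of the tab's fin, 80 mm above the table. The fin is 26 mm along x, 10 mm along y, 22 mm high, on a plate 60 mm (x) by 38 mm (y), 4 mm thick (top 58 mm above the table).
- lamp_button (a joint): Travel of the red spring button, in m, downward: 0 up, 0.006 fully down (about 5 N); springs back up. It counts as pressed beyond 0.004.
- lamp_button_top (a point): Top centre of the red button, radius 14 mm, 52 mm above the table when up, at station x -147, y -150 mm. Covered by the tab until that is slid aside.
- amethyst: Sawn mineral specimen with flat sides: grey block with violet crystals on its top; 46 x 42 x 44 mm (x, y, height), about 180 g. Origin at the centre of its underside, z up when as found. May be absent.
- agate: Sawn mineral specimen with flat sides: red-brown block with pale and dark bands; 42 x 40 x 44 mm (x, y, height), about 180 g. Origin at the centre of its underside, z up when as found. May be absent.
- ammonite: Sawn mineral specimen with flat sides: beige block with a brown spiral fossil on its top; 46 x 44 x 42 mm (x, y, height), about 180 g. Origin at the centre of its underside, z up when as found. May be absent.
- pyrite: Sawn mineral specimen with flat sides: dark slate block with brass-coloured cubes on its top; 44 x 40 x 42 mm (x, y, height), about 180 g. Origin at the centre of its underside, z up when as found. May be absent.
- fluorite: Sawn mineral specimen with flat sides: green block; 42 x 42 x 44 mm (x, y, height), about 180 g. Origin at the centre of its underside, z up when as found. May be absent.
- jar: Bystander: closed glass jar, 60 mm across, 75 mm high; origin under its centre.
- brush: Bystander: cleaning brush lying on the table; origin under its middle.
- nodule: Bystander: brown round nodule, 90 mm across, 34 mm high; origin under its centre.

How it is judged (in metres and radians):
On the way, in this order (a step that is already met when the one before it is completed fails the run):
1. the clamp is loosened and the tray drawn out clear of the lamp (value of joint carriage below 0.03 m), for 0.2 s.
2. all specimens present stand in the tray, let go and at rest (x of amethyst in the frame of tray_floor between -0.092 and 0.092 m and y of amethyst in the frame of tray_floor between -0.072 and 0.072 m and z of amethyst in the frame of tray_floor between -0.01 and 0.034 m and x of agate in the frame of tray_floor between -0.092 and 0.092 m and y of agate in the frame of tray_floor between -0.072 and 0.072 m and z of agate in the frame of tray_floor between -0.01 and 0.034 m and x of ammonite in the frame of tray_floor between -0.092 and 0.092 m and y of ammonite in the frame of tray_floor between -0.072 and 0.072 m and z of ammonite in the frame of tray_floor between -0.01 and 0.034 m and x of pyrite in the frame of tray_floor between -0.092 and 0.092 m and y of pyrite in the frame of tray_floor between -0.072 and 0.072 m and z of pyrite in the frame of tray_floor between -0.01 and 0.034 m and x of fluorite in the frame of tray_floor between -0.092 and 0.092 m and y of fluorite in the frame of tray_floor between -0.072 and 0.072 m and z of fluorite in the frame of tray_floor between -0.01 and 0.034 m and linear speed of each of amethyst, agate, ammonite, pyrite, fluorite below 0.03 m/s and contact force between the fingers and amethyst below 0.3 N and contact force between the fingers and agate below 0.3 N and contact force between the fingers and ammonite below 0.3 N and contact force between the fingers and pyrite below 0.3 N and contact force between the fingers and fluorite below 0.3 N), for 0.2 s.
3. the tray is pushed home with the specimens in it (x of amethyst in the frame of tray_floor between -0.092 and 0.092 m and y of amethyst in the frame of tray_floor between -0.072 and 0.072 m and z of amethyst in the frame of tray_floor between -0.01 and 0.034 m and x of agate in the frame of tray_floor between -0.092 and 0.092 m and y of agate in the frame of tray_floor between -0.072 and 0.072 m and z of agate in the frame of tray_floor between -0.01 and 0.034 m and x of ammonite in the frame of tray_floor between -0.092 and 0.092 m and y of ammonite in the frame of tray_floor between -0.072 and 0.072 m and z of ammonite in the frame of tray_floor between -0.01 and 0.034 m and x of pyrite in the frame of tray_floor between -0.092 and 0.092 m and y of pyrite in the frame of tray_floor between -0.072 and 0.072 m and z of pyrite in the frame of tray_floor between -0.01 and 0.034 m and x of fluorite in the frame of tray_floor between -0.092 and 0.092 m and y of fluorite in the frame of tray_floor between -0.072 and 0.072 m and z of fluorite in the frame of tray_floor between -0.01 and 0.034 m and value of joint carriage above 0.155 m), for 0.2 s.
4. the clamp is turned tight behind the tray (value of joint carriage above 0.155 m and value of joint clamp above 1.12 rad), for 0.2 s.
5. the child-lock tab is slid aside (all of step 4 and value of joint lock_tab above 0.034 m), for 0.2 s.
6. the button is pressed down, with the tray home, clamped and loaded (all of step 4 and x of amethyst in the frame of tray_floor between -0.092 and 0.092 m and y of amethyst in the frame of tray_floor between -0.072 and 0.072 m and z of amethyst in the frame of tray_floor between -0.01 and 0.034 m and x of agate in the frame of tray_floor between -0.092 and 0.092 m and y of agate in the frame of tray_floor between -0.072 and 0.072 m and z of agate in the frame of tray_floor between -0.01 and 0.034 m and x of ammonite in the frame of tray_floor between -0.092 and 0.092 m and y of ammonite in the frame of tray_floor between -0.072 and 0.072 m and z of ammonite in the frame of tray_floor between -0.01 and 0.034 m and x of pyrite in the frame of tray_floor between -0.092 and 0.092 m and y of pyrite in the frame of tray_floor between -0.072 and 0.072 m and z of pyrite in the frame of tray_floor between -0.01 and 0.034 m and x of fluorite in the frame of tray_floor between -0.092 and 0.092 m and y of fluorite in the frame of tray_floor between -0.072 and 0.072 m and z of fluorite in the frame of tray_floor between -0.01 and 0.034 m and value of joint lamp_button above 0.004 m), for 0.1 s.
7. the button is up and the tab covers it again (value of joint lock_tab below 0.008 m and value of joint lamp_button below 0.0015 m), for 0.2 s.
At the end, for the whole second after the job is handed in: Every specimen present lies on the tray floor (origin inside the walls and less than 34 mm above the floor, none on top of another), at rest and let go; tray travel over 155 mm; clamp over 1.12 rad; tab within 8 mm of covering the button; button up (all of step 2 and all of step 4 and all of step 7); the robot touches nothing.
It fails at once if the button is pressed while the tray is not home and clamped (value of joint lamp_button above 0.004 m and (value of joint carriage below 0.155 m or value of joint clamp below 1.12 rad)).
It fails at once if a bystander (jar, brush, nodule) is moved more than 4 cm (distance of any of jar, brush, nodule from where it was at the start of the episode above 0.04 m).
Of amethyst, agate, ammonite, pyrite, fluorite only 2 to 4 are there at a start; the rules pass over those that are not, and their reading is None.
At some moment in a run one of amethyst, agate, ammonite, pyrite, fluorite may be knocked a few centimetres aside while the robot is not near it.
Once in a run the grip may slacken for a moment while it holds something.
It also fails if it takes over 210 s, if anything falls off the work surface, if the arm or the gripper's body presses on something with over 40 N, if the wrist force passes 120 N, or if a joint passes its speed limit or range.

### The arm

A 7-joint arm with a two-finger parallel gripper is mounted at the origin on the work surface. World frame = base frame: x ahead of the robot, y to its left, z up, the work surface at z = 0. Lengths are in m, angles in degrees, forces in N, time in s.
With the tool pointing down it reaches from about 0.425 to 0.875 m from the base axis. Payload 4.7 kg.
Tool frame: the origin (TCP) lies midway between the tips of the shut fingers; the grasp point (between the pads) lies 19 mm behind it; z points along the fingers, y is the line along which they close (so a half turn about z gives the same grasp; the last joint's range is limited). The gripper opens to 87 mm and grips with 3 to 60 N. Pads are 19 mm wide; open, the fingers measure 117 mm over their backs; the gripper's body (75 mm by 190 mm) begins 51 mm behind the grasp point.
Start: joints at [75.006, 18.392, -4.016, 83.108, 1.295, 78.541, -3.26], TCP at [0.177, -0.625, 0.223] pointing down, gripper open.
Joint ranges: [-163.93, 163.93], [-17.29, 119.83], [-79.2, 71.16], [3.27, 140.29], [-89.18, 269.18], [5.43, 117.66], [-154.24, 154.24]. Speed limits (degrees/s): [147.25, 147.25, 180, 180, 180, 180, 180].

### API

Orientations are given as [roll, pitch, yaw] about the fixed x, y, z axes, in that order (R = Rz(yaw) Ry(pitch) Rx(roll)).
In Python, from cell import env gives the robot as it stands.
- The arm moves only by the tool step_arm, never from a script. Its argument "moves" is a list of rows, each an object with "dp": the shift along the tool's x, y, z in mm, a list of three; "dr": the turn, a rotation vector about the tool's x, y, z in rad, a list of three; "fingers": the closure, from 0 (fully open) to 1 (shut). In form: [{"dp": [dx, dy, dz], "dr": [ax, ay, az], "fingers": fingers}, ...]. A call has exactly 5 rows; each row shifts and turns the commanded pose from where the row before left it, along the tool's axes as they then stand; what a row does not reach is not made up. A row lasts 1/8 s, in which the tool goes at most 62.5 mm and 10.7 degrees, less where a joint would pass 70% of its speed; a pose out of reach is approached as far as the arm can. A call with a gripper value outside its range is refused whole. The fingers move at their own pace and stop on an object; "squeeze" is the grip in N (left out, the last holds). Time passes only in rows, so rows that do not move let the fingers close, or fill a call up. It gives the time, the measured TCP pose, the force, the opening and the grip force at its end, in the units of the state.
- env.get_obs(): the state, without advancing time (a new reading comes with each control period).
- env.read_camera(name): name is "scene" or "top"; returns the picture (480x640x3 uint8, red, green, blue); there is no depth.
- env.camera_model(name): a dict with "fx", "fy", "cx", "cy" (pixels), "k1" (the pictures are not rectified: a ray, as slopes to the right and down, at radius r is drawn at 1 + k1 r^2 times it, then the intrinsics apply), "R" (3x3) and "t" (3): a world point X has camera coordinates R X + t. Camera axes: x right, y down, z forward; pixel columns grow to the right and rows downward; lengths in m; the calibration is good to about 2 mm. A picture is of the moment at which its call begins. camera_model takes no time and is no camera call.
- env.sign_off(): hands the job in; it is judged then, once.
The state is a dict: "time_s": time; "qpos": joint angles; "joint_velocities": joint speeds; "effort": joint torques, N m; "tool_pos": TCP position; "tool_rot": TCP orientation; "force": force on the tool from outside, world axes, zero at the start; "wrist_torque": the same for the moment, N m; "grip_width": finger opening in m; "grasp_force": force on a finger pad.
Only numpy, scipy, OpenCV 4.12 (cv2) and the standard library are available. Lean on these libraries where they do the work, as an engineer would, in place of code of your own. Each camera call takes 0.05 s, during which the arm holds its last target. There are 200 camera calls.

## Working session

There is one attempt and no reset: what is moved stays moved. The work goes in short steps, Python scripts to look and compute and a tool call to move; the robot and the scene stay as the last step left them, time stands still between calls to the robot, and variables do not carry over. Pictures are saved under pics/ and viewed, at most 14 in all, crops included, and the job is handed in when it is done.

Besides the shell and the picture viewer there is one more tool, called after "Call:" as name([rows], argument=value, ...), one row to a line, values as JSON. step_arm: Moves the arm, as the interface text tells. Its arguments: {"type":"object","properties":{"moves":{"type":"array","items":{"type":"object","properties":{"dp":{"type":"array","items":{"type":"number"}},"dr":{"type":"array","items":{"type":"number"}},"fingers":{"type":"number"}}}},"squeeze":{"type":"number"}},"required":["moves"]}

```bash
mkdir -p pics; ls; cat > h.py <<'E'
import numpy as np, cv2
from cell import env
def snap(name,fn=None):
    im=env.read_camera(name)
    if fn: cv2.imwrite('pics/'+fn,cv2.cvtColor(im,cv2.COLOR_RGB2BGR))
    return im
def ray(name,u,v):
    m=env.camera_model(name); xd=np.array([(u-m['cx'])/m['fx'],(v-m['cy'])/m['fy']]); x=xd.copy()
    for _ in range(20): x=xd/(1+m['k1']*(x@x))
    R=np.array(m['R']);t=np.array(m['t'])
    d=R.T@np.array([x[0],x[1],1.]); return -R.T@t,d
def onz(name,u,v,z):
    o,d=ray(name,u,v); return o+d*(z-o[2])/d[2]
def proj(name,X):
    m=env.camera_model(name); c=np.array(m['R'])@np.array(X)+np.array(m['t']); x=c[:2]/c[2]; x=x*(1+m['k1']*(x@x))
    return np.array([m['fx']*x[0]+m['cx'],m['fy']*x[1]+m['cy']])
def tri(uv1,uv2):
    o1,d1=ray('scene',*uv1);o2,d2=ray('top',*uv2)
    A=np.stack([d1,-d2],1);s=np.linalg.lstsq(A,o2-o1,rcond=None)[0]
    p,q=o1+d1*s[0],o2+d2*s[1]; return (p+q)/2,np.linalg.norm(p-q)
E
python3 - <<'E'
from h import *
for n in('scene','top'):
    snap(n,n+'0.png'); m=env.camera_model(n); R=np.array(m['R']);print(n,m['fx'],m['k1'],-R.T@np.array(m['t']),R[2])
o=env.get_obs();print(o['tool_pos'],o['tool_rot'],o['time_s'],o['grip_width'],o['force'])
E
```

```text
pics
scene 448.84865176686026 -0.024492805175070017 [ 0.92153808 -0.43341871  1.00123267] [-0.36703819  0.35510839 -0.85975636]
top 606.7564570848848 -0.14785619390515142 [ 0.42122492 -0.0406937   1.59355453] [ 0.0873293  -0.0028201  -0.99617551]
[ 0.17682404 -0.62494842  0.22155737] [-1.79900136e+02  5.39434475e-03  1.58033163e+01] 0.1 0.08712064837461336 [ 0.20916599 -0.19404733  0.38224086]
```

View pics/scene0.png

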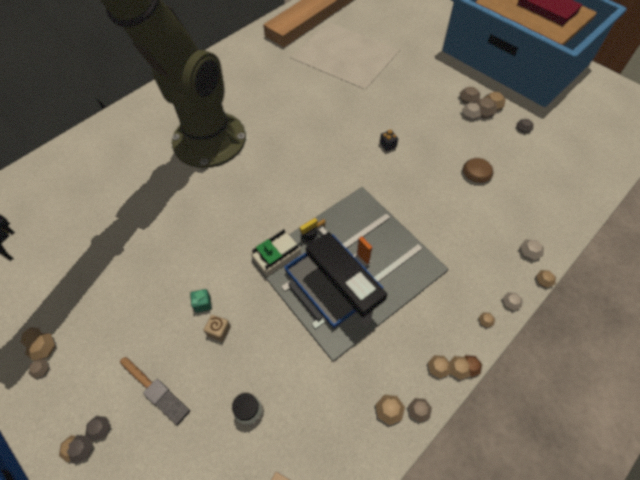

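View pics/top0.png

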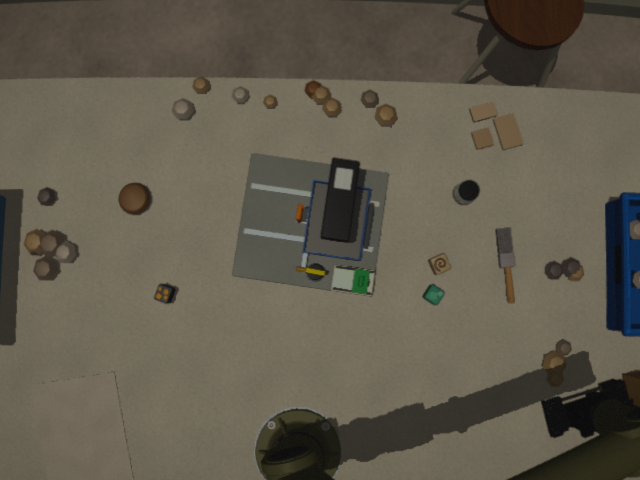

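Scene/top: three specimens – pyrite (scene 389,141; top 165,293), ammonite (216,327; 440,264), fluorite (200,300; 433,294). The station is in the middle, with tray home, yellow bar at (316,227 / 312,271), green tab (270,250 / 362,281) and handle (365,250 / 299,213).

```bash
python3 - <<'E'
from h import *
s=cv2.imread('pics/scene0.png');t=cv2.imread('pics/top0.png')
a=cv2.resize(s[180:360,180:450],None,fx=2.9,fy=2.9,interpolation=cv2.INTER_CUBIC)[:,:783]
cv2.imwrite('pics/sc1.png',a)
b=cv2.resize(t[140:310,225:395],None,fx=3.5,fy=3.5,interpolation=cv2.INTER_CUBIC)
cv2.imwrite('pics/tc1.png',b)
for n,im in(('scene',s),('top',t)):
    h=cv2.cvtColor(im,cv2.COLOR_BGR2HSV)
    for c,lo,hi in(('yellow',(22,150,90),(34,255,255)),('orange',(5,200,120),(14,255,255)),('green',(55,120,40),(90,255,255)),('blue',(105,120,40),(125,255,255)),('red',(0,200,80),(3,255,255))):
        m=cv2.inRange(h,lo,hi)
        for k in cv2.findContours(m,cv2.RETR_EXTERNAL,cv2.CHAIN_APPROX_NONE)[0]:
            if cv2.contourArea(k)>15:
                r=cv2.minAreaRect(k);print(n,c,cv2.contourArea(k),np.round(r[0],1),np.round(r[1],1),round(r[2],1))
# base-plate corners
for u in((251,153),(388,172),(375,297),(233,276)): print(onz('top',*u,.012))
for u in((362,188),(447,268),(333,358)): print('s',onz('scene',*u,.012))
E
```

```text
scene yellow 67.5 [308.2 224.5] [ 4.8 18. ] 59.0
scene green 275.0 [268.7 252.2] [21.6 15.8] 56.3
scene blue 21.0 [  2.5 475. ] [5. 8.] 0.0
scene blue 447.5 [  5.7 461.2] [51.1 17.7] 59.9
scene blue 23.5 [337.9 321.4] [ 6.3 16.8] 71.6
scene blue 15.5 [317. 307.] [32.5  1.5] 49.9
scene blue 40.5 [294.3 262.2] [ 9.3 25.8] 35.0
top yellow 64.5 [314.5 271.3] [19.6  4.3] 11.3
top green 176.0 [433.3 294.2] [15.8 15. ] 33.7
top green 281.0 [360.6 280.9] [14.4 22.8] 8.1
top blue 806.5 [610.5 265.5] [127.    8.3] 89.4
top blue 20.0 [364.5 224.6] [ 1.5 47.4] 7.9
top blue 2036.0 [629.5 264. ] [142.  19.] 90.0
[0.77898068 0.14041105 0.012     ]
[ 0.73554835 -0.22445379  0.012     ]
[ 0.4050654  -0.19408378  0.012     ]
[0.45171259 0.17710965 0.012     ]
s [0.45998702 0.17612521 0.012     ]
s [0.77621998 0.13917392 0.012     ]
s [ 0.73120267 -0.21976597  0.012     ]
```

View pics/sc1.png

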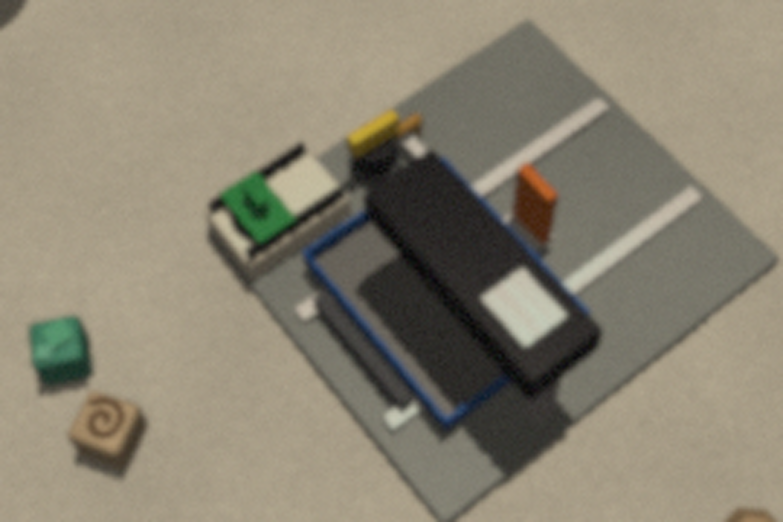

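View pics/tc1.png

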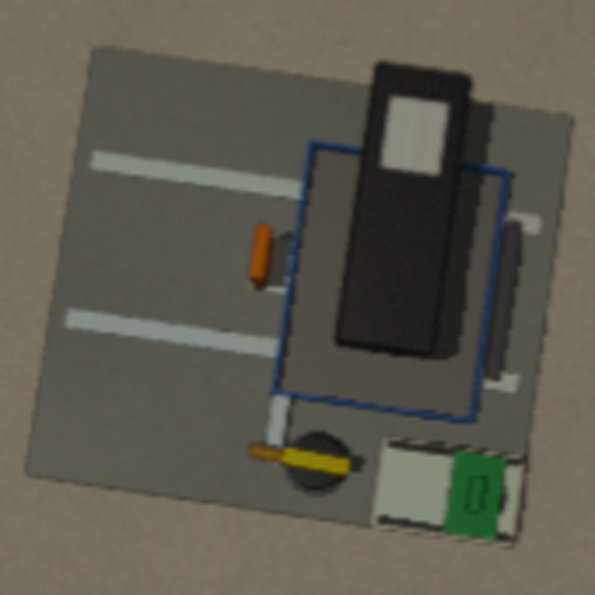

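```bash
cat >> h.py <<'E'
def S(p,st):
    x,y,yaw=st; c,s=np.cos(yaw),np.sin(yaw); return np.array([x+c*p[0]-s*p[1],y+s*p[0]+c*p[1],p[2]])
E
python3 - <<'E'
from h import *
from scipy.optimize import least_squares
obs=[('top',(251.6,153.1),(.165,.185)),('top',(388.7,173.1),(.165,-.185)),('top',(232.7,275.7),(-.165,.185)),
('scene',(362.1,186.9),(-.165,.185)),('scene',(447.9,270.3),(.165,.185)),('scene',(334.1,359.3),(.165,-.185))]
f=lambda st:np.concatenate([onz(n,*u,.012)[:2]-S((*p,.012),st)[:2] for n,u,p in obs])
r=least_squares(f,[.59,-.02,-.1]);st=r.x;print(st,np.degrees(st[2]));print((r.fun.reshape(-1,2)*1000).round(1))
pts=dict(handle=(0,-.065+.072+.003+.02,.106),grip=(-.14,-.03,.076),fin=(-.147,-.15,.08),lamp=(.04,-.065,.145))
sc=lambda u:(u[0]/2.9+180,u[1]/2.9+180); tc=lambda u:(u[0]/3.5+225,u[1]/3.5+140)
P={k:S(v,st) for k,v in pts.items()}
for k,v in P.items(): print(k,v.round(4),proj('scene',v).round(1),proj('top',v).round(1))
print('handle',tri(sc((539,181)),tc((263,252))))  # top edge middle
print('bar',tri((308.2-0,223.5),(314.5,271.3)))
print('fin',tri(sc((257,199)),tc((479,494))))
E
```

```text
[ 0.59411327 -0.02353232 -0.12455454] -7.136449607488991
[[-2.1 -0.7]
 [-2.2  1.3]
 [-0.9 -2.6]
 [ 4.3 -1.4]
 [ 0.8 -4. ]
 [ 0.1  7.4]]
handle [0.5978 0.0062 0.106 ] [359.7 238. ] [298.7 217.4]
grip [ 0.4515 -0.0359  0.076 ] [303.6 219.3] [314.5 277.4]
fin [ 0.4296 -0.1541  0.08  ] [261.6 242.6] [361.8 287.2]
lamp [ 0.6257 -0.093   0.145 ] [339.4 264.6] [339.7 204.9]
handle (array([0.61374278, 0.00525937, 0.10551057]), np.float64(0.006252526793302575))
bar (array([ 0.46698723, -0.03537407,  0.07293458]), np.float64(0.00027956596018892984))
fin (array([ 0.44652572, -0.1524355 ,  0.06870584]), np.float64(0.006039370923723474))
```

```bash
python3 - <<'E'
from h import *
from scipy.optimize import least_squares
sc=lambda u:(u[0]/2.9+180,u[1]/2.9+180); tc=lambda u:(u[0]/3.5+225,u[1]/3.5+140)
pl=lambda x,y:('p',x,y)
obs=[('top',(251.6,153.1),(.165,.185,.012),1),('top',(388.7,173.1),(.165,-.185,.012),1),('top',(232.7,275.7),(-.165,.185,.012),1),
('scene',(362.1,186.9),(-.165,.185,.012),1),('scene',(447.9,270.3),(.165,.185,.012),1),('scene',(334.1,359.3),(.165,-.185,.012),1)]
for u,p in(((311,145),(.095,.01)),((275,393),(-.095,.01)),((474,420),(-.095,-.14)),((510,173),(.095,-.14))): obs.append(('top',tc(u),(*p,.044),0))
for u,p in(((309,255),(-.095,-.14)),((452,422),(.095,-.14))): obs.append(('scene',sc(u),(*p,.044),0))
for u,p in(((377,64),(.14,-.03)),((469,74),(.14,-.1)),((433,353),(-.06,-.1)),((337,343),(-.06,-.03))): obs.append(('top',tc(u),(*p,.145),0))
obs+=[('top',(314.5,271.3),(-.14,-.03,.076),0),('scene',(308.0,224),(-.14,-.03,.074),0),('top',tc((263,252)),(0,.03,.106),0),('scene',sc((537,178)),(0,.03,.106),0),('top',tc((479,494)),(-.147,-.15,.08),0),('scene',sc((258,198)),(-.147,-.15,.08),0)]
def f(q): return np.concatenate([proj(n,S((p[0]+k*q[3],p[1]+k*q[4],p[2]),q[:3]))-u for n,u,p,k in obs])
r=least_squares(f,[.61,-.02,-.1,-.016,0],loss='soft_l1')
print(r.x,np.degrees(r.x[2]))
for o,e in zip(obs,f(r.x).reshape(-1,2).round(1)): print(o[0],o[2],e)
np.save('st.npy',r.x[:3])
s=cv2.imread('pics/scene0.png')
# specimens: triangulate by top-face centre
print(onz('top',433.3,294.2,.044))
t=cv2.imread('pics/top0.png')
for n,im,(cs) in(('scene',s,((389,141),(216,327),(200,300))),('top',t,((165,293),(440,264),(433,294)))):
    v=[cv2.resize(im[c[1]-22:c[1]+23,c[0]-22:c[0]+23],(260,260),interpolation=cv2.INTER_CUBIC) for c in cs]
    globals()[n]=np.hstack(v)
cv2.imwrite('pics/spec.png',np.vstack([scene,top]))
E
```

```text
[ 0.60934853 -0.02448711 -0.12267512 -0.01563083 -0.00096584] -7.028766599159286
top (0.165, 0.185, 0.012) [-0.4 -0.5]
top (0.165, -0.185, 0.012) [ 0.4 -0.8]
top (-0.165, 0.185, 0.012) [-0.9 -0.1]
scene (-0.165, 0.185, 0.012) [-1.1 -1.2]
scene (0.165, 0.185, 0.012) [ 0.6 -1.5]
scene (0.165, -0.185, 0.012) [-2.3  2.2]
top (0.095, 0.01, 0.044) [-0.9 -1.9]
top (-0.095, 0.01, 0.044) [-1.3 -0.2]
top (-0.095, -0.14, 0.044) [-0.2  0.4]
top (0.095, -0.14, 0.044) [-0.4 -1.6]
scene (-0.095, -0.14, 0.044) [-3.6 -1.2]
scene (0.095, -0.14, 0.044) [-3.2  0.3]
top (0.14, -0.03, 0.145) [-1.1 -2. ]
top (0.14, -0.1, 0.145) [ 1.2 -0.7]
top (-0.06, -0.1, 0.145) [0.1 0.7]
top (-0.06, -0.03, 0.145) [-1.4 -0.6]
top (-0.14, -0.03, 0.076) [0.7 0. ]
scene (-0.14, -0.03, 0.074) [-0.5 -0.4]
top (0, 0.03, 0.106) [-0.9 -0.6]
scene (0, 0.03, 0.106) [-0.9  0.8]
top (-0.147, -0.15, 0.08) [ 0.5 -0.2]
scene (-0.147, -0.15, 0.08) [-3.5 -1.5]
[ 0.41505585 -0.34083842  0.044     ]
```

View pics/spec.png

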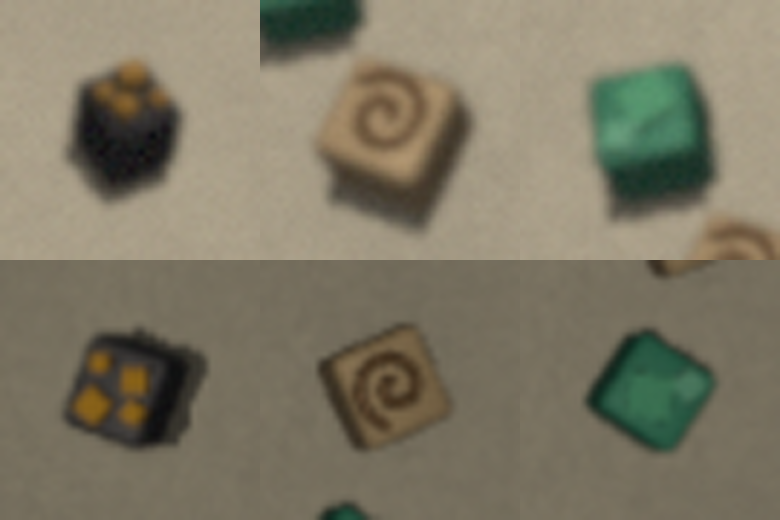

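Crops: pyrite, ammonite and fluorite all stand upright and separate. I read their top-face centres as about top (162.8,292.7), (439.7,263.6) and (434.3,293.9).

```bash
cat >> h.py <<'E'
st=np.load('st.npy')
def go(xyz,yaw,st_frame=False,cur=None):
    """total tool-frame shift (mm, in present axes) and z-turn (rad) to reach a tool-down pose"""
    o=env.get_obs()
    p,psi=(np.array(o['tool_pos']),np.radians(o['tool_rot'][2])) if cur is None else cur
    if st_frame: xyz=S(xyz,st); yaw=yaw+np.degrees(st[2])
    d=np.array(xyz)-p; c,s=np.cos(psi),np.sin(psi)
    a=-(np.radians(yaw)-psi); a=(a+np.pi)%(2*np.pi)-np.pi
    print('at',p.round(4),round(np.degrees(psi),2),'target',np.round(xyz,4),round(yaw,1),'| dp',(1000*np.array([c*d[0]+s*d[1],s*d[0]-c*d[1],-d[2]])).round(1),'turn',round(a,3),'half-alt',round(a-np.sign(a)*np.pi,3))
    return np.array(xyz,float),np.radians(yaw)
def stpos():
    o=env.get_obs();p=np.array(o['tool_pos'])-[st[0],st[1],0];c,s=np.cos(st[2]),np.sin(st[2])
    return (1000*np.array([c*p[0]+s*p[1],-s*p[0]+c*p[1],p[2]])).round(1),np.round(o['tool_rot'],2),round(np.degrees(st[2]),2)
E
python3 - <<'E'
from h import *
for n,a,b in(('pyr',(388.7,134.5),(162.8,292.7)),('amm',(216.6,325.7),(439.7,263.6)),('flu',(199.2,296.3),(434.3,293.9))):
    print(n,tri(a,b),onz('top',*b,.043).round(4))
c=go((.42,-.40,.2),-7)
go((-.118,-.010,.2),0,True,c)
c=go((.42,-.40,.2),-7)
E
```

```text
pyr (array([0.40307216, 0.35142129, 0.04811762]), np.float64(0.0018417469670539747)) [0.4037 0.3534 0.043 ]
amm (array([ 0.49509198, -0.3578449 ,  0.03254979]), np.float64(0.002991880538325184)) [ 0.4939 -0.357   0.043 ]
flu (array([ 0.41630301, -0.34216356,  0.04631859]), np.float64(0.0018019030030758906)) [ 0.4159 -0.3436  0.043 ]
at [ 0.1768 -0.6249  0.2216] 15.8 target [ 0.42 -0.4   0.2 ] -7 | dp [ 295.2 -150.2   21.6] turn 0.398 half-alt -2.744
at [ 0.42 -0.4   0.2 ] -7.0 target [ 0.491 -0.02   0.2  ] -7.0 | dp [  24.2 -385.8   -0. ] turn 0.001 half-alt -3.141
at [ 0.1768 -0.6249  0.2216] 15.8 target [ 0.42 -0.4   0.2 ] -7 | dp [ 295.2 -150.2   21.6] turn 0.398 half-alt -2.744
```

Call:
step_arm([
  {"dp": [52,-27,4],"dr": [0,0,0],"fingers": 1},
  {"dp": [52,-27,4],"dr": [0,0,0],"fingers": 1},
  {"dp": [52,-27,4],"dr": [0,0,0],"fingers": 1},
  {"dp": [52,-27,4],"dr": [0,0,0],"fingers": 1},
  {"dp": [52,-27,4],"dr": [0,0,0],"fingers": 1},
])

```text
time_s: 0.72
tool_pos: [0.3914, -0.4232, 0.2021]
tool_rot: [-180.0, 0.0, 15.8]
force: [0.1, -1.3, 0.3]
grip_width: 0.0448
grasp_force: 0.0
```

Call:
step_arm([
  {"dp": [35,-15,0],"dr": [0,0,0],"fingers": 1},
  {"dp": [0,0,0],"dr": [0,0,0.133],"fingers": 1},
  {"dp": [0,0,0],"dr": [0,0,0.133],"fingers": 1},
  {"dp": [0,0,0],"dr": [0,0,0.133],"fingers": 1},
  {"dp": [0,0,0],"dr": [0,0,0],"fingers": 1},
])

```text
time_s: 1.35
tool_pos: [0.4197, -0.4006, 0.2021]
tool_rot: [-180.0, 0.0, -7.0]
force: [0.4, 0.4, -0.8]
grip_width: 0.0017
grasp_force: 0.0
```

```bash
python3 - <<'E'
from h import *
go((-.118,-.010,.18),0,True); o=env.get_obs(); print(o['qpos'],o['grip_width'])
E
```

```text
at [ 0.4197 -0.4006  0.2021] -6.97 target [ 0.491 -0.02   0.18 ] -7.0 | dp [  24.5 -386.4   22.1] turn 0.001 half-alt -3.141
[ 52.8645989   11.18292662 -13.47367679  94.64086969   2.6938312
  74.54512062 -58.05525718] 0.0016619623753308438
```

Call:
step_arm([
  {"dp": [5,-60,4],"fingers": 1},
  {"dp": [5,-60,4],"fingers": 1},
  {"dp": [5,-60,4],"fingers": 1},
  {"dp": [5,-60,4],"fingers": 1},
  {"dp": [5,-60,4],"fingers": 1},
])

```text
validation failed for argument at $.mo...
```

Call:
step_arm([
  {"dp": [2,-60,2],"fingers": 1},
  {"dp": [0,-28,0],"fingers": 1},
  {"dp": [0,0,40],"fingers": 1},
  {"dp": [0,0,30],"fingers": 1},
  {"dp": [0,0,0],"fingers": 1},
])

```text
validation failed for argument at $.mo...
```

```bash
python3 - <<'E'
from h import *
print(stpos())
a=snap('scene');b=snap('top')
v=np.hstack([cv2.resize(a[170:290,220:340],(400,400),interpolation=cv2.INTER_CUBIC),cv2.resize(b[200:300,260:360],(400,400),interpolation=cv2.INTER_CUBIC)])
cv2.imwrite('pics/k1.png',cv2.cvtColor(v,cv2.COLOR_RGB2BGR))
E
```

```text
(array([-142.2, -396.5,  202.1]), array([-1.7998e+02,  5.0000e-02, -6.9700e+00]), np.float64(-7.03))
```

View pics/k1.png

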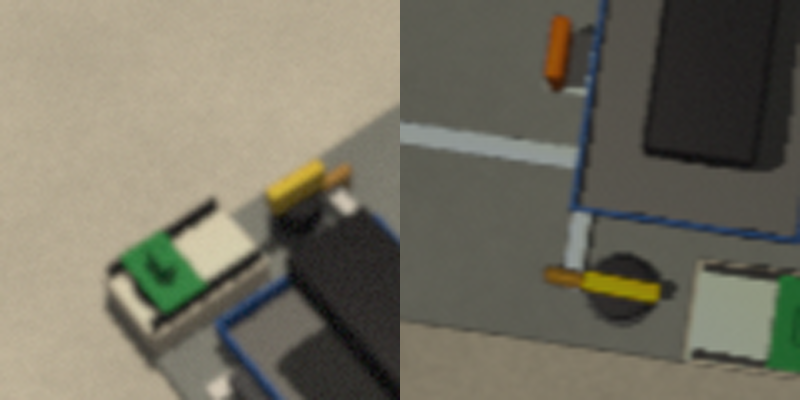

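The moves were refused because "dr" was missing. The crop shows the untouched knob: bar centred at about (620,286) in the crop, and the hook on the lug.

Call:
step_arm([
  {"dp": [5,-60,4],"dr": [0,0,0],"fingers": 1},
  {"dp": [5,-60,4],"dr": [0,0,0],"fingers": 1},
  {"dp": [5,-60,4],"dr": [0,0,0],"fingers": 1},
  {"dp": [5,-60,4],"dr": [0,0,0],"fingers": 1},
  {"dp": [5,-60,4],"dr": [0,0,0],"fingers": 1},
])

```text
time_s: 2.08
tool_pos: [0.4818, -0.1043, 0.1826]
tool_rot: [180.0, -0.0, -7.0]
force: [0.7, -0.2, 0.6]
grip_width: 0.0003
grasp_force: 0.0
```

Call:
step_arm([
  {"dp": [2,-60,2],"dr": [0,0,0],"fingers": 1},
  {"dp": [0,-28,0],"dr": [0,0,0],"fingers": 1},
  {"dp": [0,0,40],"dr": [0,0,0],"fingers": 1},
  {"dp": [0,0,30],"dr": [0,0,0],"fingers": 1},
  {"dp": [0,0,0],"dr": [0,0,0],"fingers": 1},
])

```text
time_s: 2.7
tool_pos: [0.4924, -0.0189, 0.1085]
tool_rot: [-180.0, 0.3, -7.0]
force: [0.7, -0.4, -0.1]
grip_width: 0.0002
grasp_force: 0.0
```

```bash
python3 - <<'E'
from h import *
print(stpos())
a=snap('scene');b=snap('top')
v=np.hstack([cv2.resize(a[170:290,220:340],(400,400),interpolation=cv2.INTER_CUBIC),cv2.resize(b[200:300,260:360],(400,400),interpolation=cv2.INTER_CUBIC)])
cv2.imwrite('pics/k2.png',cv2.cvtColor(v,cv2.COLOR_RGB2BGR))
E
```

```text
(array([-116.8,   -8.8,  108.5]), array([-179.99,    0.29,   -6.96]), np.float64(-7.03))
```

View pics/k2.png

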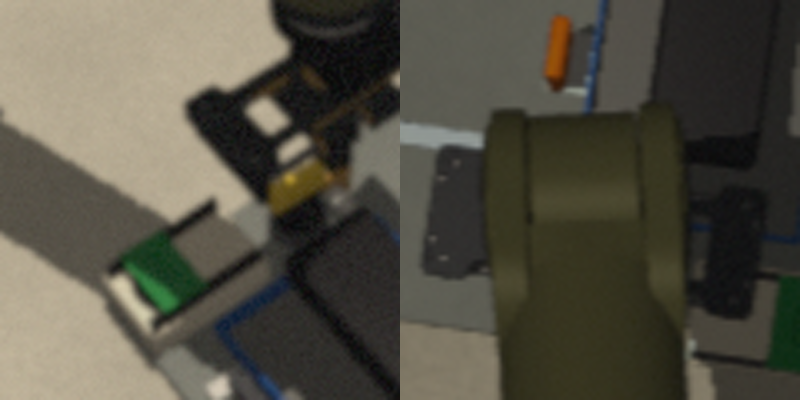

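The gripper sits above the knob and the body's long side lies along y as planned. The bar shows in the scene crop at (300,190). Descending.

Call:
step_arm([
  {"dp": [0,0,20],"dr": [0,0,0],"fingers": 1},
  {"dp": [0,0,20],"dr": [0,0,0],"fingers": 1},
  {"dp": [0,0,10],"dr": [0,0,0],"fingers": 1},
  {"dp": [0,0,0],"dr": [0,0,0],"fingers": 1},
  {"dp": [0,0,0],"dr": [0,0,0],"fingers": 1},
])

```text
time_s: 3.42
tool_pos: [0.4954, -0.0191, 0.0616]
tool_rot: [180.0, -0.1, -7.1]
force: [0.5, 0.4, 0.4]
grip_width: 0.0002
grasp_force: 0.0
```

Call:
step_arm([
  {"dp": [-5,0,0],"dr": [0,0,0],"fingers": 1},
  {"dp": [-5,0,0],"dr": [0,0,0],"fingers": 1},
  {"dp": [-5,0,0],"dr": [0,0,0],"fingers": 1},
  {"dp": [-5,0,0],"dr": [0,0,0],"fingers": 1},
  {"dp": [0,0,0],"dr": [0,0,0],"fingers": 1},
])

```text
time_s: 4.05
tool_pos: [0.4773, -0.0154, 0.0615]
tool_rot: [-179.9, -0.4, -7.0]
force: [7.0, 2.9, -2.6]
grip_width: 0.0003
grasp_force: 2.9
```

Call:
step_arm([
  {"dp": [-5,0,0],"dr": [0,0,0],"fingers": 1},
  {"dp": [-5,0,0],"dr": [0,0,0],"fingers": 1},
  {"dp": [-5,0,0],"dr": [0,0,0],"fingers": 1},
  {"dp": [0,0,0],"dr": [0,0,0],"fingers": 1},
  {"dp": [0,0,0],"dr": [0,0,0],"fingers": 1},
])

```text
time_s: 4.68
tool_pos: [0.4647, -0.0124, 0.0627]
tool_rot: [-179.8, -0.6, -7.0]
force: [8.5, 5.1, -0.4]
grip_width: 0.0005
grasp_force: 4.3
```

```bash
cat >> h.py <<'E'
def bar(z=.076,fn=None,n='scene'):
    im=snap(n); g=proj(n,S((-.14,-.03,.07),st)).astype(int)
    h=cv2.cvtColor(im,cv2.COLOR_RGB2HSV); m=cv2.inRange(h,(20,130,60),(36,255,255)); k=np.zeros_like(m); k[g[1]-18:g[1]+18,g[0]-18:g[0]+18]=1; m=m*k
    if fn: cv2.imwrite('pics/'+fn,cv2.cvtColor(cv2.resize(im[g[1]-45:g[1]+45,g[0]-60:g[0]+60],None,fx=6,fy=6,interpolation=cv2.INTER_CUBIC),cv2.COLOR_RGB2BGR))
    vu=np.argwhere(m)
    P=np.array([onz(n,u,v,z)[:2] for v,u in vu]); c=P.mean(0); w,V=np.linalg.eigh(np.cov((P-c).T)); a=np.degrees(np.arctan2(V[1,1],V[0,1])-st[2])%180
    print(n,'bar px',len(vu),'centre off axis mm',(1000*(c-S((-.14,-.03,0),st)[:2])).round(1),'station angle deg',round(a,1),'(tight 83, loose 157.6) len',(np.sqrt(w)*3464).round(0))
E
python3 - <<'E'
from h import *
print(stpos()); bar(fn='k3.png'); bar(n='top')
E
```

```text
(array([-145.1,   -5.7,   62.7]), array([-179.78,   -0.63,   -6.98]), np.float64(-7.03))
scene bar px 98 centre off axis mm [10.8 -5.5] station angle deg 154.4 (tight 83, loose 157.6) len [14. 48.]h.py:41: RuntimeWarning: Mean of empty slice.
  P=np.array([onz(n,u,v,z)[:2] for v,u in vu]); c=P.mean(0); w,V=np.linalg.eigh(np.cov((P-c).T)); a=np.degrees(np.arctan2(V[1,1],V[0,1])-st[2])%180
  ret = ret.dtype.type(ret / rcount)
  avg = a.mean(axis, **keepdims_kw)
  ret = um.true_divide(
h.py:41: RuntimeWarning: Degrees of freedom <= 0 for slice
  P=np.array([onz(n,u,v,z)[:2] for v,u in vu]); c=P.mean(0); w,V=np.linalg.eigh(np.cov((P-c).T)); a=np.degrees(np.arctan2(V[1,1],V[0,1])-st[2])%180
  c *= np.true_divide(1, fact)
  c *= np.true_divide(1, fact)
Traceback (most recent call last):
ValueError: not enough values to unpack (expected 2, got 0)

During handling of the above exception, another exception occurred:

Traceback (most recent call last):
  File "h.py", line 41, in bar
    P=np.array([onz(n,u,v,z)[:2] for v,u in vu]); c=P.mean(0); w,V=np.linalg.eigh(np.cov((P-c).T)); a=np.degrees(np.arctan2(V[1,1],V[0,1])-st[2])%180
                                                                   ~~~~~~~~~~~~~~^^^^^^^^^^^^^^^^^
numpy.linalg.LinAlgError: 0-dimensional array given. Array must be at least two-dimensional
```

Call:
step_arm([
  {"dp": [3,-8,0],"dr": [0,0,0],"fingers": 1},
  {"dp": [0,-5,-30],"dr": [0,0,0],"fingers": 1},
  {"dp": [0,0,-50],"dr": [0,0,0],"fingers": 0.45},
  {"dp": [35,-5,-38],"dr": [0,0,0],"fingers": 0.45},
  {"dp": [50,-10,0],"dr": [0,0,0],"fingers": 0.45},
])

```text
time_s: 5.4
tool_pos: [0.5527, 0.0016, 0.1827]
tool_rot: [179.9, -0.4, -7.1]
force: [0.7, 0.0, 0.8]
grip_width: 0.0224
grasp_force: 0.0
```

Call:
step_arm([
  {"dp": [50,-5,0],"dr": [0,0,0],"fingers": 0.45},
  {"dp": [0,0,0],"dr": [0,0,0],"fingers": 0.45},
  {"dp": [0,0,0],"dr": [0,0,0],"fingers": 0.45},
  {"dp": [0,0,0],"dr": [0,0,0],"fingers": 0.45},
  {"dp": [0,0,0],"dr": [0,0,0],"fingers": 0.45},
])

```text
time_s: 6.02
tool_pos: [0.6001, 0.0009, 0.1792]
tool_rot: [179.9, -0.0, -7.1]
force: [-0.4, 0.8, -0.7]
grip_width: 0.0478
grasp_force: 0.0
```

```bash
python3 - <<'E'
from h import *
print(stpos(),env.get_obs()['grip_width']); bar(fn='k4.png'); 
go((0,.030,.082),0,True)
E
```

```text
(array([-12.3,  24.1, 179.2]), array([ 1.7993e+02, -5.0000e-02, -7.0600e+00]), np.float64(-7.03)) 0.04779064722089221
scene bar px 129 centre off axis mm [ 7.2 -3.7] station angle deg 157.5 (tight 83, loose 157.6) len [16. 56.]
at [0.6002 0.0009 0.1792] -7.06 target [0.613  0.0053 0.082 ] -7.0 | dp [12.2 -5.9 97.2] turn -0.001 half-alt 3.141
```

Call:
step_arm([
  {"dp": [12,-6,27],"dr": [0,0,0],"fingers": 0.45},
  {"dp": [0,0,40],"dr": [0,0,0],"fingers": 0.45},
  {"dp": [0,0,28],"dr": [0,0,0],"fingers": 0.45},
  {"dp": [0,0,0],"dr": [0,0,0],"fingers": 0.45},
  {"dp": [0,0,0],"dr": [0,0,0],"fingers": 1},
], squeeze=25)

```text
time_s: 6.7
tool_pos: [0.6142, 0.0056, 0.0851]
tool_rot: [-180.0, -0.1, -7.1]
force: [0.6, 0.5, -0.2]
grip_width: 0.0436
grasp_force: 0.0
```

Call:
step_arm([
  {"dp": [0,0,0],"dr": [0,0,0],"fingers": 1},
  {"dp": [0,0,0],"dr": [0,0,0],"fingers": 1},
  {"dp": [0,0,0],"dr": [0,0,0],"fingers": 1},
  {"dp": [0,0,0],"dr": [0,0,0],"fingers": 1},
  {"dp": [0,0,0],"dr": [0,0,0],"fingers": 1},
])

```text
time_s: 7.32
tool_pos: [0.6141, 0.0078, 0.0842]
tool_rot: [-179.8, -0.1, -7.0]
force: [1.5, 5.0, 2.0]
grip_width: 0.0115
grasp_force: 25.0
```

Call:
step_arm([
  {"dp": [0,-15,0],"dr": [0,0,0],"fingers": 1},
  {"dp": [0,-20,0],"dr": [0,0,0],"fingers": 1},
  {"dp": [0,-20,0],"dr": [0,0,0],"fingers": 1},
  {"dp": [0,-20,0],"dr": [0,0,0],"fingers": 1},
  {"dp": [0,-20,0],"dr": [0,0,0],"fingers": 1},
])

```text
time_s: 7.95
tool_pos: [0.6258, 0.1012, 0.0837]
tool_rot: [180.0, -0.1, -7.0]
force: [3.1, -3.6, 2.2]
grip_width: 0.0119
grasp_force: 25.0
```

Call:
step_arm([
  {"dp": [0,-20,0],"dr": [0,0,0],"fingers": 1},
  {"dp": [0,-20,0],"dr": [0,0,0],"fingers": 1},
  {"dp": [0,-20,0],"dr": [0,0,0],"fingers": 1},
  {"dp": [0,-8,0],"dr": [0,0,0],"fingers": 1},
  {"dp": [0,0,0],"dr": [0,0,0],"fingers": 1},
])

```text
time_s: 8.57
tool_pos: [0.6339, 0.1667, 0.0837]
tool_rot: [179.9, -0.0, -7.1]
force: [2.7, -4.8, 4.6]
grip_width: 0.0119
grasp_force: 25.0
```

```bash
python3 - <<'E'
from h import *
o=env.get_obs();print(stpos(),o['grip_width'],o['force'])
E
```

```text
(array([  1. , 192.8,  83.7]), array([ 1.7987e+02, -3.0000e-02, -7.0800e+00]), np.float64(-7.03)) 0.011851158265260156 [ 2.67688203 -4.8325208   4.63388361]
```

Call:
step_arm([
  {"dp": [0,0,0],"dr": [0,0,0],"fingers": 0.5},
  {"dp": [0,0,0],"dr": [0,0,0],"fingers": 0.5},
  {"dp": [0,0,0],"dr": [0,0,0],"fingers": 0.5},
  {"dp": [0,0,-10],"dr": [0,0,0],"fingers": 0.4},
  {"dp": [0,0,-50],"dr": [0,0,0],"fingers": 0.2},
])

```text
time_s: 9.2
tool_pos: [0.631, 0.1665, 0.141]
tool_rot: [179.9, 0.4, -7.0]
force: [0.9, -0.2, 1.0]
grip_width: 0.054
grasp_force: 0.0
```

Call:
step_arm([
  {"dp": [0,0,-50],"dr": [0,0,0],"fingers": 0},
  {"dp": [-40,0,0],"dr": [0,0,0],"fingers": 0},
  {"dp": [0,0,0],"dr": [0,0,-0.18],"fingers": 0},
  {"dp": [0,0,0],"dr": [0,0,-0.18],"fingers": 0},
  {"dp": [0,0,0],"dr": [0,0,-0.18],"fingers": 0},
])

```text
time_s: 9.82
tool_pos: [0.5936, 0.1725, 0.1945]
tool_rot: [180.0, -0.0, 24.2]
force: [0.4, -0.1, 0.4]
grip_width: 0.0864
grasp_force: 0.0
```

Call:
step_arm([
  {"dp": [0,0,0],"dr": [0,0,-0.18],"fingers": 0},
  {"dp": [0,0,0],"dr": [0,0,-0.18],"fingers": 0},
  {"dp": [0,0,0],"dr": [0,0,-0.18],"fingers": 0},
  {"dp": [0,0,0],"dr": [0,0,-0.18],"fingers": 0},
  {"dp": [0,0,0],"dr": [0,0,-0.05],"fingers": 0},
])

```text
time_s: 10.45
tool_pos: [0.5937, 0.1725, 0.1942]
tool_rot: [180.0, -0.0, 68.2]
force: [-0.4, -0.2, -0.2]
grip_width: 0.0869
grasp_force: 0.0
```

```bash
python3 - <<'E'
from h import *
snap('scene','s2.png');snap('top','t2.png')
t=cv2.imread('pics/t2.png');s=cv2.imread('pics/s2.png')
r=lambda i,sz:cv2.resize(i,sz,interpolation=cv2.INTER_CUBIC)
cv2.imwrite('pics/v2.png',np.vstack([r(t[140:310,130:470],(800,400)),np.hstack([r(t[270:315,143:188],(200,200)),r(s[118:163,366:411],(200,200)),r(t[245:310,410:475],(200,200)),r(s[285:350,175:240],(200,200))])]))
go((.4035,.353,.10),68)
E
```

```text
at [0.5937 0.1725 0.1942] 68.0 target [0.4035 0.353  0.1   ] 68 | dp [  96.2 -244.    94.2] turn 0.0 half-alt -3.142
```

View pics/v2.png

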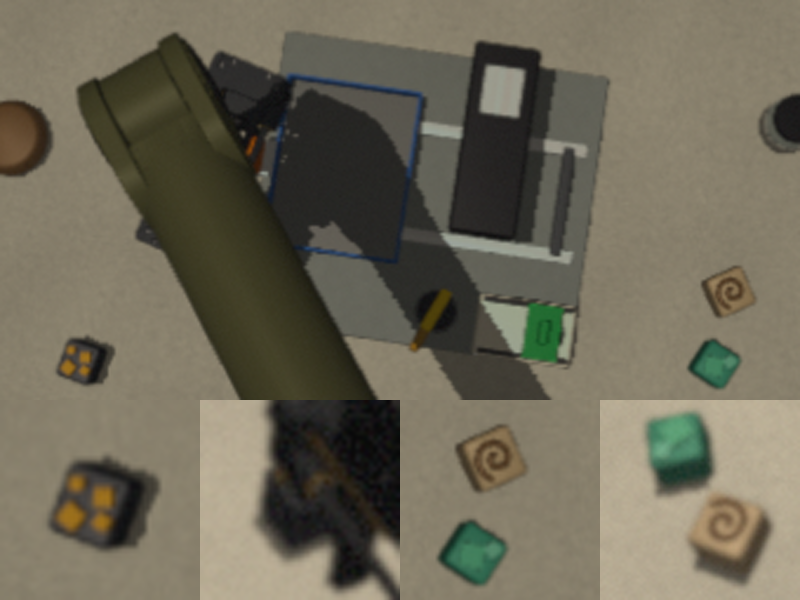

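Tray is out, the clamp bar is loose, and all three specimens are unmoved (pyrite at tile (92,503), ammonite and fluorite as before). Going to pyrite.

Call:
step_arm([
  {"dp": [20,-50,0],"dr": [0,0,0],"fingers": 0},
  {"dp": [20,-50,10],"dr": [0,0,0],"fingers": 0},
  {"dp": [20,-50,20],"dr": [0,0,0],"fingers": 0},
  {"dp": [20,-50,30],"dr": [0,0,0],"fingers": 0},
  {"dp": [16,-44,34],"dr": [0,0,0],"fingers": 0},
])

```text
time_s: 11.18
tool_pos: [0.4023, 0.3544, 0.0998]
tool_rot: [179.9, -0.1, 68.0]
force: [0.3, 1.7, 0.0]
grip_width: 0.0874
grasp_force: 0.0
```

Call:
step_arm([
  {"dp": [0,0,0],"dr": [0,0,0],"fingers": 0},
  {"dp": [0,0,30],"dr": [0,0,0],"fingers": 0},
  {"dp": [0,0,30],"dr": [0,0,0],"fingers": 0},
  {"dp": [0,0,25],"dr": [0,0,0],"fingers": 0},
  {"dp": [0,0,0],"dr": [0,0,0],"fingers": 0},
])

```text
time_s: 11.8
tool_pos: [0.4034, 0.3512, 0.0136]
tool_rot: [-179.9, 0.1, 67.9]
force: [-0.2, -0.1, 0.1]
grip_width: 0.0872
grasp_force: 0.0
```

Call:
step_arm([
  {"dp": [0,0,0],"dr": [0,0,0],"fingers": 1},
  {"dp": [0,0,0],"dr": [0,0,0],"fingers": 1},
  {"dp": [0,0,0],"dr": [0,0,0],"fingers": 1},
  {"dp": [0,0,0],"dr": [0,0,0],"fingers": 1},
  {"dp": [0,0,0],"dr": [0,0,0],"fingers": 1},
])

```text
time_s: 12.42
tool_pos: [0.4032, 0.3529, 0.0147]
tool_rot: [-180.0, -0.0, 68.0]
force: [-2.0, 1.4, 0.9]
grip_width: 0.0454
grasp_force: 0.8
```

Call:
step_arm([
  {"dp": [0,0,0],"dr": [0,0,0],"fingers": 1},
  {"dp": [0,0,0],"dr": [0,0,0],"fingers": 1},
  {"dp": [0,0,-10],"dr": [0,0,0],"fingers": 1},
  {"dp": [0,0,-40],"dr": [0,0,0],"fingers": 1},
  {"dp": [0,0,-50],"dr": [0,0,0],"fingers": 1},
], squeeze=30)

```text
time_s: 13.05
tool_pos: [0.4029, 0.3516, 0.1149]
tool_rot: [-179.9, 0.1, 68.0]
force: [0.4, -0.1, -1.5]
grip_width: 0.0438
grasp_force: 29.6
```

Call:
step_arm([
  {"dp": [0,0,-20],"dr": [0,0,0],"fingers": 1},
  {"dp": [0,0,0],"dr": [0,0,0.18],"fingers": 1},
  {"dp": [0,0,0],"dr": [0,0,0.18],"fingers": 1},
  {"dp": [0,0,0],"dr": [0,0,0.18],"fingers": 1},
  {"dp": [0,0,0],"dr": [0,0,0.18],"fingers": 1},
])

```text
time_s: 13.68
tool_pos: [0.4032, 0.3518, 0.1337]
tool_rot: [180.0, 0.1, 26.4]
force: [-0.5, 0.4, -1.0]
grip_width: 0.044
grasp_force: 29.6
```

```bash
python3 - <<'E'
from h import *
o=env.get_obs();print(stpos(),o['grip_width'],o['grasp_force'],o['qpos'])
go((-.055,.082,.12),0,True)
E
```

```text
(array([-250.7,  348.2,  133.7]), array([1.7996e+02, 8.0000e-02, 2.6390e+01]), np.float64(-7.03)) 0.04396858762791407 29.613666585728424 [   1.22398714   13.74920779  -50.49855949  104.46420074   11.48205104
   67.20080838 -116.58337491]
at [0.4032 0.3518 0.1337] 26.39 target [0.5648 0.0636 0.12  ] -7.0 | dp [ 16.7 330.   13.7] turn 0.583 half-alt -2.558
```

Call:
step_arm([
  {"dp": [3,55,0],"dr": [0,0,0],"fingers": 1},
  {"dp": [3,55,0],"dr": [0,0,0],"fingers": 1},
  {"dp": [3,55,0],"dr": [0,0,0],"fingers": 1},
  {"dp": [3,55,0],"dr": [0,0,0],"fingers": 1},
  {"dp": [3,55,0],"dr": [0,0,0],"fingers": 1},
])

```text
time_s: 14.3
tool_pos: [0.5408, 0.1116, 0.1338]
tool_rot: [180.0, 0.1, 26.7]
force: [0.3, -0.8, -1.4]
grip_width: 0.0441
grasp_force: 29.6
```

Call:
step_arm([
  {"dp": [2,55,0],"dr": [0,0,0],"fingers": 1},
  {"dp": [0,0,0],"dr": [0,0,0.146],"fingers": 1},
  {"dp": [0,0,0],"dr": [0,0,0.146],"fingers": 1},
  {"dp": [0,0,0],"dr": [0,0,0.146],"fingers": 1},
  {"dp": [0,0,0],"dr": [0,0,0.146],"fingers": 1},
])

```text
time_s: 14.92
tool_pos: [0.5664, 0.065, 0.1334]
tool_rot: [180.0, 0.1, -7.0]
force: [-0.4, 0.5, -1.1]
grip_width: 0.0442
grasp_force: 29.6
```

```bash
python3 - <<'E'
from h import *
o=env.get_obs();print(stpos(),o['grip_width'],o['grasp_force'],o['qpos'][6])
E
```

```text
(array([-53.6,  83.6, 133.4]), array([ 1.7996e+02,  1.1000e-01, -7.0100e+00]), np.float64(-7.03)) 0.044175440658685575 29.616233463234494 -113.49501310676543
```

Call:
step_arm([
  {"dp": [-2,1,30],"dr": [0,0,0],"fingers": 1},
  {"dp": [0,0,30],"dr": [0,0,0],"fingers": 1},
  {"dp": [0,0,20],"dr": [0,0,0],"fingers": 1},
  {"dp": [0,0,8],"dr": [0,0,0],"fingers": 1},
  {"dp": [0,0,6],"dr": [0,0,0],"fingers": 1},
])

```text
time_s: 15.55
tool_pos: [0.5655, 0.0649, 0.0405]
tool_rot: [-180.0, -0.0, -6.7]
force: [-0.2, 0.4, -1.5]
grip_width: 0.0438
grasp_force: 29.6
```

Call:
step_arm([
  {"dp": [0,0,0],"dr": [0,0,0],"fingers": 1},
  {"dp": [0,0,0],"dr": [0,0,0],"fingers": 1},
  {"dp": [0,0,0],"dr": [0,0,0],"fingers": 1},
  {"dp": [0,0,0],"dr": [0,0,0],"fingers": 1},
  {"dp": [0,0,0],"dr": [0,0,0],"fingers": 1},
])

```text
time_s: 16.18
tool_pos: [0.5651, 0.0648, 0.0407]
tool_rot: [180.0, -0.0, -6.7]
force: [-0.4, 0.3, -1.3]
grip_width: 0.0443
grasp_force: 29.6
```

Call:
step_arm([
  {"dp": [0,0,2],"dr": [0,0,0],"fingers": 1},
  {"dp": [0,0,0],"dr": [0,0,0],"fingers": 1},
  {"dp": [0,0,0],"dr": [0,0,0],"fingers": 0.3},
  {"dp": [0,0,0],"dr": [0,0,0],"fingers": 0.3},
  {"dp": [0,0,0],"dr": [0,0,0],"fingers": 0.3},
])

```text
time_s: 16.8
tool_pos: [0.565, 0.0648, 0.0385]
tool_rot: [180.0, 0.0, -6.7]
force: [0.9, 0.0, -0.1]
grip_width: 0.0593
grasp_force: 0.0
```

Call:
step_arm([
  {"dp": [0,0,-20],"dr": [0,0,0],"fingers": 0.3},
  {"dp": [0,0,-40],"dr": [0,0,0],"fingers": 0.3},
  {"dp": [0,0,-50],"dr": [0,0,0],"fingers": 0},
  {"dp": [0,0,-50],"dr": [0,0,0],"fingers": 0},
  {"dp": [0,60,0],"dr": [0,0,0],"fingers": 0},
])

```text
time_s: 17.42
tool_pos: [0.5615, 0.0115, 0.2055]
tool_rot: [-179.8, -0.7, -6.1]
force: [0.3, -0.3, 0.3]
grip_width: 0.0821
grasp_force: 0.0
```

Call:
step_arm([
  {"dp": [-10,60,0],"dr": [0,0,0],"fingers": 0},
  {"dp": [-10,60,0],"dr": [0,0,0],"fingers": 0},
  {"dp": [-10,60,0],"dr": [0,0,0],"fingers": 0},
  {"dp": [-10,0,0],"dr": [0,0,0],"fingers": 0},
  {"dp": [0,0,0],"dr": [0,0,0],"fingers": 0},
])

```text
time_s: 18.05
tool_pos: [0.4973, -0.1682, 0.1997]
tool_rot: [180.0, -0.1, -6.7]
force: [0.5, 0.8, -0.2]
grip_width: 0.0868
grasp_force: 0.0
```

```bash
python3 - <<'E'
from h import *
s=snap('scene','s3.png');t=snap('top','t3.png')
t=cv2.imread('pics/t3.png');s=cv2.imread('pics/s3.png')
r=lambda i,sz:cv2.resize(i,sz,interpolation=cv2.INTER_CUBIC)
cv2.imwrite('pics/v3.png',np.hstack([r(t[140:300,225:385],(400,400)),np.vstack([r(t[245:310,410:475],(200,200)),r(s[285:350,175:240],(200,200))])]))
c=go((.4159,-.343,.10),54)
c=go((.4939,-.357,.10),28.5)
print(env.get_obs()['qpos'])
E
```

```text
at [ 0.4982 -0.167   0.1994] -6.55 target [ 0.4159 -0.343   0.1   ] 54 | dp [-61.6 184.2  99.4] turn -1.057 half-alt 2.085
at [ 0.4982 -0.167   0.1994] -6.55 target [ 0.4939 -0.357   0.1   ] 28.5 | dp [ 17.4 189.2  99.4] turn -0.612 half-alt 2.53
[ 40.24544584   5.27234018 -25.92257791 101.89556547   2.38683335
  73.29019497 -82.81459239]
```

View pics/v3.png

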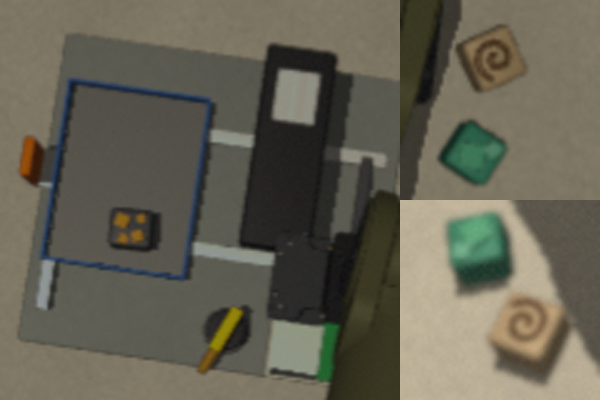

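Pyrite stands in the tray at crop (134,228), and ammonite and fluorite are unmoved. Next is ammonite.

Call:
step_arm([
  {"dp": [5,50,0],"dr": [0,0,0],"fingers": 0},
  {"dp": [5,50,0],"dr": [0,0,0],"fingers": 0},
  {"dp": [4,50,10],"dr": [0,0,0],"fingers": 0},
  {"dp": [3,39,10],"dr": [0,0,0],"fingers": 0},
  {"dp": [0,0,0],"dr": [0,0,-0.153],"fingers": 0},
])

```text
time_s: 18.77
tool_pos: [0.4914, -0.3609, 0.1771]
tool_rot: [-180.0, 0.1, 2.1]
force: [0.2, 0.5, 0.7]
grip_width: 0.0873
grasp_force: 0.0
```

Call:
step_arm([
  {"dp": [0,0,20],"dr": [0,0,-0.153],"fingers": 0},
  {"dp": [0,0,30],"dr": [0,0,-0.153],"fingers": 0},
  {"dp": [0,0,30],"dr": [0,0,-0.153],"fingers": 0},
  {"dp": [0,0,0],"dr": [0,0,0],"fingers": 0},
  {"dp": [0,0,0],"dr": [0,0,0],"fingers": 0},
])

```text
time_s: 19.4
tool_pos: [0.4936, -0.358, 0.0998]
tool_rot: [179.9, -0.1, 28.3]
force: [-0.2, -0.4, 0.3]
grip_width: 0.087
grasp_force: 0.0
```

```bash
python3 - <<'E'
from h import *
c=go((.4939,-.357,.014),28.5)
E
```

```text
at [ 0.4936 -0.358   0.0998] 28.3 target [ 0.4939 -0.357   0.014 ] 28.5 | dp [ 0.8 -0.8 85.8] turn -0.003 half-alt 3.138
```

Call:
step_arm([
  {"dp": [1,-1,30],"dr": [0,0,0],"fingers": 0},
  {"dp": [0,0,30],"dr": [0,0,0],"fingers": 0},
  {"dp": [0,0,26],"dr": [0,0,0],"fingers": 0},
  {"dp": [0,0,0],"dr": [0,0,0],"fingers": 0.3},
  {"dp": [0,0,0],"dr": [0,0,0],"fingers": 1},
])

```text
time_s: 20.02
tool_pos: [0.494, -0.3579, 0.0147]
tool_rot: [179.8, -0.1, 28.3]
force: [-0.4, 0.6, 0.0]
grip_width: 0.0739
grasp_force: 0.0
```

Call:
step_arm([
  {"dp": [0,0,0],"dr": [0,0,0],"fingers": 1},
  {"dp": [0,0,0],"dr": [0,0,0],"fingers": 1},
  {"dp": [0,0,0],"dr": [0,0,0],"fingers": 1},
  {"dp": [0,0,0],"dr": [0,0,0],"fingers": 1},
  {"dp": [0,0,0],"dr": [0,0,0],"fingers": 1},
])

```text
time_s: 20.65
tool_pos: [0.4928, -0.3576, 0.0132]
tool_rot: [179.9, -0.0, 28.3]
force: [0.1, -0.8, 4.4]
grip_width: 0.0444
grasp_force: 29.5
```

Call:
step_arm([
  {"dp": [0,0,-10],"dr": [0,0,0],"fingers": 1},
  {"dp": [0,0,-30],"dr": [0,0,0],"fingers": 1},
  {"dp": [0,0,-50],"dr": [0,0,0],"fingers": 1},
  {"dp": [0,0,-50],"dr": [0,0,0],"fingers": 1},
  {"dp": [0,0,-50],"dr": [0,0,0],"fingers": 1},
])

```text
time_s: 21.28
tool_pos: [0.492, -0.3567, 0.204]
tool_rot: [-180.0, 0.0, 28.4]
force: [1.0, -0.2, -1.2]
grip_width: 0.0444
grasp_force: 29.5
```

Call:
step_arm([
  {"dp": [0,0,-10],"dr": [0,0,0.155],"fingers": 1},
  {"dp": [0,0,0],"dr": [0,0,0.155],"fingers": 1},
  {"dp": [0,0,0],"dr": [0,0,0.155],"fingers": 1},
  {"dp": [0,0,0],"dr": [0,0,0.155],"fingers": 1},
  {"dp": [0,0,0],"dr": [0,0,0],"fingers": 1},
])

```text
time_s: 21.9
tool_pos: [0.4921, -0.3568, 0.2124]
tool_rot: [-180.0, 0.0, -7.1]
force: [-0.1, -0.5, -1.3]
grip_width: 0.0441
grasp_force: 29.5
```

```bash
python3 - <<'E'
from h import *
c=go((0,.083,.21),0,True)
E
```

```text
at [ 0.4921 -0.3568  0.2124] -7.06 target [0.6195 0.0579 0.21  ] -7.0 | dp [  75.4 -427.2    2.4] turn -0.001 half-alt 3.141
```

Call:
step_arm([
  {"dp": [0,-50,0],"dr": [0,0,0],"fingers": 1},
  {"dp": [10,-55,0],"dr": [0,0,0],"fingers": 1},
  {"dp": [10,-55,0],"dr": [0,0,0],"fingers": 1},
  {"dp": [10,-55,0],"dr": [0,0,0],"fingers": 1},
  {"dp": [10,-55,0],"dr": [0,0,0],"fingers": 1},
])

```text
time_s: 22.52
tool_pos: [0.5659, -0.0925, 0.2127]
tool_rot: [180.0, -0.0, -7.0]
force: [1.4, -0.1, -1.1]
grip_width: 0.0438
grasp_force: 29.5
```

Call:
step_arm([
  {"dp": [10,-55,0],"dr": [0,0,0],"fingers": 1},
  {"dp": [10,-55,0],"dr": [0,0,0],"fingers": 1},
  {"dp": [15,-47,0],"dr": [0,0,0],"fingers": 1},
  {"dp": [0,0,30],"dr": [0,0,0],"fingers": 1},
  {"dp": [0,0,30],"dr": [0,0,0],"fingers": 1},
])

```text
time_s: 23.15
tool_pos: [0.6202, 0.0583, 0.1519]
tool_rot: [-180.0, -0.0, -6.9]
force: [-0.7, -0.2, -1.5]
grip_width: 0.0441
grasp_force: 29.5
```

Call:
step_arm([
  {"dp": [0,0,20],"dr": [0,0,0],"fingers": 1},
  {"dp": [0,0,20],"dr": [0,0,0],"fingers": 1},
  {"dp": [0,0,0],"dr": [0,0,0],"fingers": 1},
  {"dp": [0,0,0],"dr": [0,0,0],"fingers": 1},
  {"dp": [0,0,0],"dr": [0,0,0],"fingers": 1},
])

```text
time_s: 23.78
tool_pos: [0.621, 0.0572, 0.1138]
tool_rot: [-180.0, -0.1, -7.2]
force: [-0.4, 0.1, -1.1]
grip_width: 0.0443
grasp_force: 29.5
```

```bash
python3 - <<'E'
from h import *
c=go((0.002,.083,.039),0,True); print(stpos())
E
```

```text
at [0.621  0.0572 0.1138] -7.17 target [0.6215 0.0576 0.039 ] -7.0 | dp [ 0.4 -0.5 74.8] turn -0.002 half-alt 3.139
(array([  1.6,  82.5, 113.8]), array([-1.7998e+02, -1.2000e-01, -7.1700e+00]), np.float64(-7.03))
```

Call:
step_arm([
  {"dp": [0,0,30],"dr": [0,0,0],"fingers": 1},
  {"dp": [0,0,25],"dr": [0,0,0],"fingers": 1},
  {"dp": [0,0,12],"dr": [0,0,0],"fingers": 1},
  {"dp": [0,0,7],"dr": [0,0,0],"fingers": 1},
  {"dp": [0,0,2],"dr": [0,0,0],"fingers": 1},
])

```text
time_s: 24.4
tool_pos: [0.6205, 0.0572, 0.0371]
tool_rot: [180.0, -0.0, -7.2]
force: [-2.3, -0.2, 5.3]
grip_width: 0.0438
grasp_force: 29.5
```

Call:
step_arm([
  {"dp": [0,0,0],"dr": [0,0,0],"fingers": 1},
  {"dp": [0,0,0],"dr": [0,0,0],"fingers": 1},
  {"dp": [0,0,0],"dr": [0,0,0],"fingers": 0.3},
  {"dp": [0,0,0],"dr": [0,0,0],"fingers": 0.3},
  {"dp": [0,0,0],"dr": [0,0,0],"fingers": 0.3},
])

```text
time_s: 25.02
tool_pos: [0.6203, 0.0571, 0.0367]
tool_rot: [180.0, -0.0, -7.2]
force: [-0.3, -0.1, -0.2]
grip_width: 0.0595
grasp_force: 0.0
```

Call:
step_arm([
  {"dp": [0,0,-20],"dr": [0,0,0],"fingers": 0.3},
  {"dp": [0,0,-40],"dr": [0,0,0],"fingers": 0.3},
  {"dp": [0,0,-50],"dr": [0,0,0],"fingers": 0},
  {"dp": [0,0,-50],"dr": [0,0,0],"fingers": 0},
  {"dp": [0,0,0],"dr": [0,0,0],"fingers": 0},
])

```text
time_s: 25.65
tool_pos: [0.6233, 0.0581, 0.2034]
tool_rot: [-179.9, -0.6, -7.2]
force: [0.4, 0.4, 0.2]
grip_width: 0.0824
grasp_force: 0.0
```

Call:
step_arm([
  {"dp": [-10,60,0],"dr": [0,0,0],"fingers": 0},
  {"dp": [-10,60,0],"dr": [0,0,0],"fingers": 0},
  {"dp": [-20,60,0],"dr": [0,0,0],"fingers": 0},
  {"dp": [-40,50,0],"dr": [0,0,0],"fingers": 0},
  {"dp": [0,0,0],"dr": [0,0,0],"fingers": 0},
])

```text
time_s: 26.28
tool_pos: [0.5097, -0.1649, 0.1963]
tool_rot: [179.8, 0.1, -7.7]
force: [-0.2, 2.3, 1.5]
grip_width: 0.0869
grasp_force: 0.0
```

```bash
cat > mk.py <<'E'
from h import *
def top_green():
    t=snap('top','tg.png'); h=cv2.cvtColor(t,cv2.COLOR_RGB2HSV); m=cv2.inRange(h,(60,100,35),(90,255,255))
    for k in cv2.findContours(m,cv2.RETR_EXTERNAL,cv2.CHAIN_APPROX_NONE)[0]:
        if cv2.contourArea(k)>60: r=cv2.minAreaRect(k);print(np.round(r[0],1),np.round(r[1],1),round(r[2],1),onz('top',*r[0],.04))
def tray(pts):
    t=snap('top','tt.png')
E
python3 - <<'E'
from mk import *
top_green(); c=go((.4159,-.343,.10),54)
E
```

```text
[433.5 294.3] [16.1 15.5] 33.7 [ 0.41477037 -0.34203555  0.04      ]
at [ 0.5119 -0.1616  0.1967] -7.47 target [ 0.4159 -0.343   0.1   ] 54 | dp [-71.6 192.3  96.7] turn -1.073 half-alt 2.069
```

Call:
step_arm([
  {"dp": [-20,50,0],"dr": [0,0,0],"fingers": 0},
  {"dp": [-20,50,0],"dr": [0,0,0],"fingers": 0},
  {"dp": [-20,50,10],"dr": [0,0,0],"fingers": 0},
  {"dp": [-12,42,10],"dr": [0,0,0],"fingers": 0},
  {"dp": [0,0,20],"dr": [0,0,0.16],"fingers": 0},
])

```text
time_s: 26.95
tool_pos: [0.4176, -0.344, 0.1568]
tool_rot: [179.9, -0.1, -16.8]
force: [-0.1, 0.1, 0.2]
grip_width: 0.0869
grasp_force: 0.0
```

Call:
step_arm([
  {"dp": [0,0,30],"dr": [0,0,0.16],"fingers": 0},
  {"dp": [0,0,26],"dr": [0,0,0.16],"fingers": 0},
  {"dp": [0,0,0],"dr": [0,0,0],"fingers": 0},
  {"dp": [0,0,0],"dr": [0,0,0],"fingers": 0},
  {"dp": [0,0,0],"dr": [0,0,0],"fingers": 0},
])

```text
time_s: 27.58
tool_pos: [0.4193, -0.3412, 0.102]
tool_rot: [180.0, -0.1, -34.5]
force: [0.6, 0.1, 1.1]
grip_width: 0.0868
grasp_force: 0.0
```

```bash
python3 - <<'E'
from h import *
c=go((.4155,-.343,.014),-35)
E
```

```text
at [ 0.4193 -0.3412  0.102 ] -34.55 target [ 0.4155 -0.343   0.014 ] -35 | dp [-2.1  3.7 88. ] turn 0.008 half-alt -3.134
```

Call:
step_arm([
  {"dp": [-2,4,30],"dr": [0,0,0],"fingers": 0},
  {"dp": [0,0,30],"dr": [0,0,0],"fingers": 0},
  {"dp": [0,0,28],"dr": [0,0,0],"fingers": 0},
  {"dp": [0,0,0],"dr": [0,0,0],"fingers": 0.3},
  {"dp": [0,0,0],"dr": [0,0,0],"fingers": 1},
])

```text
time_s: 28.2
tool_pos: [0.4152, -0.3438, 0.0141]
tool_rot: [180.0, -0.1, -34.7]
force: [-0.3, -1.1, -0.6]
grip_width: 0.0743
grasp_force: 0.0
```

Call:
step_arm([
  {"dp": [0,0,0],"dr": [0,0,0],"fingers": 1},
  {"dp": [0,0,0],"dr": [0,0,0],"fingers": 1},
  {"dp": [0,0,0],"dr": [0,0,0],"fingers": 1},
  {"dp": [0,0,0],"dr": [0,0,0],"fingers": 1},
  {"dp": [0,0,0],"dr": [0,0,0],"fingers": 1},
])

```text
time_s: 28.82
tool_pos: [0.4146, -0.3431, 0.013]
tool_rot: [-180.0, -0.0, -34.7]
force: [0.1, 1.0, 3.9]
grip_width: 0.0418
grasp_force: 29.8
```

Call:
step_arm([
  {"dp": [0,0,-10],"dr": [0,0,0],"fingers": 1},
  {"dp": [0,0,-30],"dr": [0,0,0],"fingers": 1},
  {"dp": [0,0,-50],"dr": [0,0,0],"fingers": 1},
  {"dp": [0,0,-50],"dr": [0,0,0],"fingers": 1},
  {"dp": [0,0,-50],"dr": [0,0,0],"fingers": 1},
])

```text
time_s: 29.45
tool_pos: [0.4136, -0.3428, 0.2042]
tool_rot: [180.0, 0.0, -34.7]
force: [-0.5, 0.2, -2.6]
grip_width: 0.042
grasp_force: 29.8
```

Call:
step_arm([
  {"dp": [0,0,-10],"dr": [0,0,-0.16],"fingers": 1},
  {"dp": [0,0,0],"dr": [0,0,-0.16],"fingers": 1},
  {"dp": [0,0,0],"dr": [0,0,-0.16],"fingers": 1},
  {"dp": [0,0,0],"dr": [0,0,0],"fingers": 1},
  {"dp": [0,0,0],"dr": [0,0,0],"fingers": 1},
])

```text
time_s: 30.08
tool_pos: [0.4139, -0.343, 0.2125]
tool_rot: [-180.0, 0.0, -7.3]
force: [-0.3, -0.7, -1.1]
grip_width: 0.0422
grasp_force: 29.8
```

```bash
python3 - <<'E'
from h import *
c=go((.057,.083,.21),0,True)
E
```

```text
at [ 0.4139 -0.343   0.2125] -7.33 target [0.6761 0.0509 0.21  ] -7.0 | dp [ 209.8 -424.1    2.5] turn -0.005 half-alt 3.136
```

Call:
step_arm([
  {"dp": [20,-50,0],"dr": [0,0,0],"fingers": 1},
  {"dp": [26,-52,0],"dr": [0,0,0],"fingers": 1},
  {"dp": [26,-52,0],"dr": [0,0,0],"fingers": 1},
  {"dp": [26,-52,0],"dr": [0,0,0],"fingers": 1},
  {"dp": [26,-52,0],"dr": [0,0,0],"fingers": 1},
])

```text
time_s: 30.7
tool_pos: [0.5702, -0.1012, 0.2127]
tool_rot: [180.0, -0.0, -7.3]
force: [0.9, -1.2, -1.8]
grip_width: 0.0418
grasp_force: 29.8
```

Call:
step_arm([
  {"dp": [26,-52,0],"dr": [0,0,0],"fingers": 1},
  {"dp": [26,-52,0],"dr": [0,0,0],"fingers": 1},
  {"dp": [26,-52,0],"dr": [0,0,0],"fingers": 1},
  {"dp": [8,-10,30],"dr": [0,0,0],"fingers": 1},
  {"dp": [0,0,30],"dr": [0,0,0],"fingers": 1},
])

```text
time_s: 31.32
tool_pos: [0.6761, 0.0538, 0.1514]
tool_rot: [-179.9, -0.0, -7.1]
force: [-0.3, -1.1, -2.1]
grip_width: 0.0417
grasp_force: 29.8
```

Call:
step_arm([
  {"dp": [0,0,20],"dr": [0,0,0],"fingers": 1},
  {"dp": [0,0,20],"dr": [0,0,0],"fingers": 1},
  {"dp": [0,0,0],"dr": [0,0,0],"fingers": 1},
  {"dp": [0,0,0],"dr": [0,0,0],"fingers": 1},
  {"dp": [0,0,0],"dr": [0,0,0],"fingers": 1},
])

```text
time_s: 31.95
tool_pos: [0.6763, 0.0515, 0.114]
tool_rot: [-180.0, -0.1, -7.2]
force: [-0.4, -0.4, -1.7]
grip_width: 0.0421
grasp_force: 29.8
```

```bash
python3 - <<'E'
from h import *
c=go((0.057,.083,.038),0,True); print(stpos())
E
```

```text
at [0.6763 0.0515 0.114 ] -7.19 target [0.6761 0.0509 0.038 ] -7.0 | dp [-0.1  0.6 76. ] turn -0.003 half-alt 3.139
(array([ 57.2,  83.6, 114. ]), array([-1.7998e+02, -1.3000e-01, -7.1900e+00]), np.float64(-7.03))
```

Place it, retreat, and go on to look at the tray.

Call:
step_arm([
  {"dp": [0,0,30],"dr": [0,0,0],"fingers": 1},
  {"dp": [0,0,25],"dr": [0,0,0],"fingers": 1},
  {"dp": [0,0,12],"dr": [0,0,0],"fingers": 1},
  {"dp": [0,0,7],"dr": [0,0,0],"fingers": 1},
  {"dp": [0,0,2],"dr": [0,0,0],"fingers": 1},
])

```text
time_s: 32.58
tool_pos: [0.6759, 0.0515, 0.0371]
tool_rot: [-180.0, -0.0, -7.2]
force: [-2.5, -1.4, 4.8]
grip_width: 0.042
grasp_force: 29.8
```

Call:
step_arm([
  {"dp": [0,0,0],"dr": [0,0,0],"fingers": 1},
  {"dp": [0,0,0],"dr": [0,0,0],"fingers": 1},
  {"dp": [0,0,0],"dr": [0,0,0],"fingers": 0.3},
  {"dp": [0,0,0],"dr": [0,0,0],"fingers": 0.3},
  {"dp": [0,0,0],"dr": [0,0,0],"fingers": 0.3},
])

```text
time_s: 33.2
tool_pos: [0.6757, 0.0514, 0.0368]
tool_rot: [180.0, -0.0, -7.2]
force: [-0.6, 0.3, 0.6]
grip_width: 0.0587
grasp_force: 0.0
```

Call:
step_arm([
  {"dp": [0,0,-20],"dr": [0,0,0],"fingers": 0.3},
  {"dp": [0,0,-40],"dr": [0,0,0],"fingers": 0.3},
  {"dp": [0,0,-50],"dr": [0,0,0],"fingers": 0.3},
  {"dp": [0,0,-50],"dr": [0,0,0],"fingers": 0.3},
  {"dp": [0,0,0],"dr": [0,0,0],"fingers": 0.45},
])

```text
time_s: 33.83
tool_pos: [0.6786, 0.0525, 0.204]
tool_rot: [-179.9, -0.6, -7.2]
force: [-0.4, 0.8, -0.1]
grip_width: 0.0567
grasp_force: 0.0
```

Call:
step_arm([
  {"dp": [-10,60,0],"dr": [0,0,0],"fingers": 0.45},
  {"dp": [-10,60,0],"dr": [0,0,0],"fingers": 0.45},
  {"dp": [-20,60,0],"dr": [0,0,0],"fingers": 0.45},
  {"dp": [-40,50,0],"dr": [0,0,0],"fingers": 0.45},
  {"dp": [0,0,0],"dr": [0,0,0],"fingers": 0.45},
])

```text
time_s: 34.45
tool_pos: [0.5649, -0.1715, 0.1963]
tool_rot: [179.8, 0.1, -7.8]
force: [0.7, -0.0, -0.5]
grip_width: 0.0481
grasp_force: 0.0
```

```bash
python3 - <<'E'
from h import *
snap('scene','s4.png');snap('top','t4.png')
t=cv2.imread('pics/t4.png')
cv2.imwrite('pics/v4.png',cv2.resize(t[90:330,100:500],(800,480),interpolation=cv2.INTER_CUBIC))
print(stpos())
E
```

```text
(array([ -23.3, -144.8,  196.9]), array([-1.80e+02, -3.00e-02, -7.26e+00]), np.float64(-7.03))
```

View pics/v4.png

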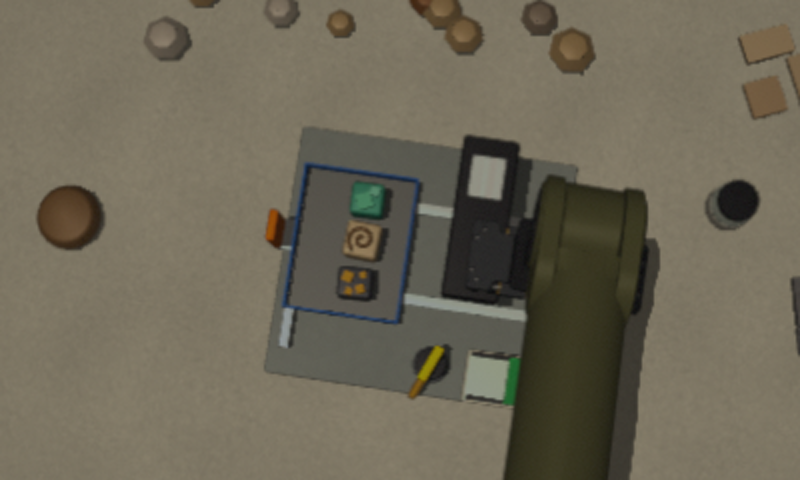

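All three stand side by side in the tray (crop (368,200), (362,240), (356,282)). Handle is at (274,228). Now going to the handle.

Call:
step_arm([
  {"dp": [5,-57,0],"dr": [0,0,0],"fingers": 0.45},
  {"dp": [5,-57,0],"dr": [0,0,0],"fingers": 0.45},
  {"dp": [5,-57,0],"dr": [0,0,0],"fingers": 0.45},
  {"dp": [5,-57,0],"dr": [0,0,0],"fingers": 0.45},
  {"dp": [4,-57,0],"dr": [0,0,0],"fingers": 0.45},
])

```text
time_s: 35.17
tool_pos: [0.6284, 0.1195, 0.1968]
tool_rot: [-179.9, -0.0, -7.0]
force: [0.3, -0.3, 0.5]
grip_width: 0.048
grasp_force: 0.0
```

Call:
step_arm([
  {"dp": [0,-52,0],"dr": [0,0,0],"fingers": 0.45},
  {"dp": [0,0,0],"dr": [0,0,0],"fingers": 0.45},
  {"dp": [0,0,30],"dr": [0,0,0],"fingers": 0.45},
  {"dp": [0,0,20],"dr": [0,0,0],"fingers": 0.45},
  {"dp": [0,0,0],"dr": [0,0,0],"fingers": 0.45},
])

```text
time_s: 35.8
tool_pos: [0.6334, 0.1659, 0.1444]
tool_rot: [179.9, 0.2, -7.2]
force: [0.5, -0.2, -0.2]
grip_width: 0.0479
grasp_force: 0.0
```

```bash
python3 - <<'E'
from h import *
go((0.001,.1925,.083),0,True); print(stpos())
E
```

```text
at [0.6334 0.1659 0.1444] -7.16 target [0.6339 0.1664 0.083 ] -7.0 | dp [ 0.4 -0.6 61.4] turn -0.002 half-alt 3.139
(array([  0.6, 191.9, 144.4]), array([179.93,   0.22,  -7.16]), np.float64(-7.03))
```

Call:
step_arm([
  {"dp": [0,-1,30],"dr": [0,0,0],"fingers": 0.45},
  {"dp": [0,0,31],"dr": [0,0,0],"fingers": 0.45},
  {"dp": [0,0,0],"dr": [0,0,0],"fingers": 0.45},
  {"dp": [0,0,0],"dr": [0,0,0],"fingers": 1},
  {"dp": [0,0,0],"dr": [0,0,0],"fingers": 1},
])

```text
time_s: 36.42
tool_pos: [0.636, 0.1678, 0.0876]
tool_rot: [-179.9, -0.2, -7.2]
force: [0.4, -0.5, -0.2]
grip_width: 0.035
grasp_force: 0.0
```

Call:
step_arm([
  {"dp": [0,0,0],"dr": [0,0,0],"fingers": 1},
  {"dp": [0,0,0],"dr": [0,0,0],"fingers": 1},
  {"dp": [0,0,0],"dr": [0,0,0],"fingers": 1},
  {"dp": [0,0,0],"dr": [0,0,0],"fingers": 1},
  {"dp": [0,5,0],"dr": [0,0,0],"fingers": 1},
])

```text
time_s: 37.05
tool_pos: [0.6346, 0.1642, 0.086]
tool_rot: [-179.8, -0.1, -7.1]
force: [0.3, 2.0, 1.5]
grip_width: 0.0116
grasp_force: 30.0
```

Call:
step_arm([
  {"dp": [0,12,0],"dr": [0,0,0],"fingers": 1},
  {"dp": [0,15,0],"dr": [0,0,0],"fingers": 1},
  {"dp": [0,15,0],"dr": [0,0,0],"fingers": 1},
  {"dp": [0,15,0],"dr": [0,0,0],"fingers": 1},
  {"dp": [0,15,0],"dr": [0,0,0],"fingers": 1},
])

```text
time_s: 37.67
tool_pos: [0.6253, 0.0898, 0.0859]
tool_rot: [-180.0, -0.0, -7.2]
force: [1.7, 2.9, 4.3]
grip_width: 0.0121
grasp_force: 30.0
```

Call:
step_arm([
  {"dp": [0,15,0],"dr": [0,0,0],"fingers": 1},
  {"dp": [0,15,0],"dr": [0,0,0],"fingers": 1},
  {"dp": [0,15,0],"dr": [0,0,0],"fingers": 1},
  {"dp": [0,12,0],"dr": [0,0,0],"fingers": 1},
  {"dp": [0,10,0],"dr": [0,0,0],"fingers": 1},
])

```text
time_s: 38.3
tool_pos: [0.617, 0.0232, 0.0859]
tool_rot: [180.0, -0.0, -7.2]
force: [1.4, 2.4, 5.4]
grip_width: 0.0115
grasp_force: 30.0
```

Call:
step_arm([
  {"dp": [0,8,0],"dr": [0,0,0],"fingers": 1},
  {"dp": [0,6,0],"dr": [0,0,0],"fingers": 1},
  {"dp": [0,3,0],"dr": [0,0,0],"fingers": 1},
  {"dp": [0,1,0],"dr": [0,0,0],"fingers": 1},
  {"dp": [0,0,0],"dr": [0,0,0],"fingers": 1},
])

```text
time_s: 38.92
tool_pos: [0.6151, 0.0077, 0.0859]
tool_rot: [-179.9, -0.1, -7.1]
force: [2.7, 4.8, 3.9]
grip_width: 0.0122
grasp_force: 30.0
```

```bash
python3 - <<'E'
from h import *
o=env.get_obs();print(stpos(),o['force'],o['grip_width'],o['grasp_force'])
E
```

```text
(array([ 1.8, 32.7, 85.9]), array([-1.7988e+02, -8.0000e-02, -7.1200e+00]), np.float64(-7.03)) [2.73545257 4.75074794 3.9473181 ] 0.012163762848356185 30.008254945278168
```

Call:
step_arm([
  {"dp": [0,2,0],"dr": [0,0,0],"fingers": 1},
  {"dp": [0,1,0],"dr": [0,0,0],"fingers": 1},
  {"dp": [0,0,0],"dr": [0,0,0],"fingers": 1},
  {"dp": [0,0,0],"dr": [0,0,0],"fingers": 1},
  {"dp": [0,0,0],"dr": [0,0,0],"fingers": 1},
])

```text
time_s: 39.55
tool_pos: [0.6151, 0.0077, 0.0859]
tool_rot: [-179.7, -0.1, -7.0]
force: [3.8, 8.9, 2.8]
grip_width: 0.0118
grasp_force: 30.0
```

Call:
step_arm([
  {"dp": [0,2,0],"dr": [0,0,0],"fingers": 1},
  {"dp": [0,1,0],"dr": [0,0,0],"fingers": 1},
  {"dp": [0,0,0],"dr": [0,0,0],"fingers": 1},
  {"dp": [0,0,0],"dr": [0,0,0],"fingers": 1},
  {"dp": [0,0,0],"dr": [0,0,0],"fingers": 1},
])

```text
time_s: 40.17
tool_pos: [0.6151, 0.0077, 0.086]
tool_rot: [-179.5, -0.2, -6.9]
force: [4.9, 14.4, 2.1]
grip_width: 0.0119
grasp_force: 30.1
```

Call:
step_arm([
  {"dp": [0,-6,0],"dr": [0,0,0],"fingers": 1},
  {"dp": [0,0,0],"dr": [0,0,0],"fingers": 0.45},
  {"dp": [0,0,0],"dr": [0,0,0],"fingers": 0.45},
  {"dp": [0,0,0],"dr": [0,0,0],"fingers": 0.45},
  {"dp": [0,0,-20],"dr": [0,0,0],"fingers": 0.45},
])

```text
time_s: 40.8
tool_pos: [0.6127, 0.0057, 0.1042]
tool_rot: [180.0, 0.3, -7.2]
force: [0.9, -0.1, 0.3]
grip_width: 0.0429
grasp_force: 0.0
```

Call:
step_arm([
  {"dp": [0,0,-40],"dr": [0,0,0],"fingers": 0.45},
  {"dp": [0,0,-40],"dr": [0,0,0],"fingers": 1},
  {"dp": [-50,10,0],"dr": [0,0,0],"fingers": 1},
  {"dp": [-50,20,0],"dr": [0,0,0],"fingers": 1},
  {"dp": [-24,10,0],"dr": [0,0,0],"fingers": 1},
])

```text
time_s: 41.42
tool_pos: [0.4845, -0.0183, 0.1867]
tool_rot: [179.9, -0.0, -7.2]
force: [0.4, -0.7, 0.2]
grip_width: 0.0155
grasp_force: 0.0
```

Call:
step_arm([
  {"dp": [0,0,0],"dr": [0,0,0],"fingers": 1},
  {"dp": [0,0,0],"dr": [0,0,0],"fingers": 1},
  {"dp": [0,0,0],"dr": [0,0,0],"fingers": 1},
  {"dp": [0,0,0],"dr": [0,0,0],"fingers": 1},
  {"dp": [0,0,0],"dr": [0,0,0],"fingers": 1},
])

```text
time_s: 42.05
tool_pos: [0.4868, -0.0173, 0.1853]
tool_rot: [-180.0, 0.0, -7.1]
force: [0.6, 0.6, 0.2]
grip_width: 0.0003
grasp_force: 0.0
```

```bash
python3 - <<'E'
from h import *
bar(); go((-.121,-.007,.06),0,True); print(stpos(),env.get_obs()['grip_width'])
E
```

```text
scene bar px 115 centre off axis mm [ 6.6 -3.7] station angle deg 157.4 (tight 83, loose 157.6) len [14. 58.]
at [ 0.4867 -0.0174  0.1853] -7.15 target [ 0.4884 -0.0166  0.06  ] -7.0 | dp [  1.6  -1.  125.3] turn -0.002 half-alt 3.14
(array([-122.6,   -8. ,  185.3]), array([-1.7998e+02,  3.0000e-02, -7.1500e+00]), np.float64(-7.03)) 4.8080092566231414e-05
```

Call:
step_arm([
  {"dp": [2,-1,40],"dr": [0,0,0],"fingers": 1},
  {"dp": [0,0,40],"dr": [0,0,0],"fingers": 1},
  {"dp": [0,0,30],"dr": [0,0,0],"fingers": 1},
  {"dp": [0,0,16],"dr": [0,0,0],"fingers": 1},
  {"dp": [0,0,0],"dr": [0,0,0],"fingers": 1},
])

```text
time_s: 42.72
tool_pos: [0.4881, -0.0167, 0.0589]
tool_rot: [-180.0, 0.1, -7.2]
force: [-1.0, -0.7, -0.1]
grip_width: 0.0003
grasp_force: 0.0
```

Call:
step_arm([
  {"dp": [0,6,0],"dr": [0,0,0],"fingers": 1},
  {"dp": [0,6,0],"dr": [0,0,0],"fingers": 1},
  {"dp": [0,6,0],"dr": [0,0,0],"fingers": 1},
  {"dp": [0,6,0],"dr": [0,0,0],"fingers": 1},
  {"dp": [0,0,0],"dr": [0,0,0],"fingers": 1},
])

```text
time_s: 43.35
tool_pos: [0.4881, -0.0398, 0.0612]
tool_rot: [-179.9, -0.3, -7.2]
force: [3.7, 3.3, -0.8]
grip_width: 0.0005
grasp_force: 1.8
```

Call:
step_arm([
  {"dp": [0,6,0],"dr": [0,0,0],"fingers": 1},
  {"dp": [0,6,0],"dr": [0,0,0],"fingers": 1},
  {"dp": [0,4,0],"dr": [0,0,0],"fingers": 1},
  {"dp": [-3,2,0],"dr": [0,0,0],"fingers": 1},
  {"dp": [-3,0,0],"dr": [0,0,0],"fingers": 1},
])

```text
time_s: 43.98
tool_pos: [0.4792, -0.0589, 0.06]
tool_rot: [180.0, -0.3, -7.2]
force: [10.4, -0.8, -4.6]
grip_width: 0.0009
grasp_force: 5.1
```

```bash
python3 - <<'E'
from h import *
print(stpos()); bar()
E
```

```text
(array([-125. ,  -50.1,   60. ]), array([179.96,  -0.25,  -7.2 ]), np.float64(-7.03))
scene bar px 4 centre off axis mm [16.2  0.3] station angle deg 142.8 (tight 83, loose 157.6) len [4. 8.]
```

Call:
step_arm([
  {"dp": [-3,0,0],"dr": [0,0,0],"fingers": 1},
  {"dp": [-3,0,0],"dr": [0,0,0],"fingers": 1},
  {"dp": [0,0,0],"dr": [0,0,0],"fingers": 1},
  {"dp": [0,0,0],"dr": [0,0,0],"fingers": 1},
  {"dp": [0,0,0],"dr": [0,0,0],"fingers": 1},
])

```text
time_s: 44.65
tool_pos: [0.4786, -0.0587, 0.0609]
tool_rot: [-180.0, -0.9, -7.2]
force: [20.4, -1.8, -14.3]
grip_width: 0.0007
grasp_force: 9.7
```

Call:
step_arm([
  {"dp": [-3,0,0],"dr": [0,0,0],"fingers": 1},
  {"dp": [-2,0,0],"dr": [0,0,0],"fingers": 1},
  {"dp": [0,0,0],"dr": [0,0,0],"fingers": 1},
  {"dp": [0,0,0],"dr": [0,0,0],"fingers": 1},
  {"dp": [0,0,0],"dr": [0,0,0],"fingers": 1},
])

```text
time_s: 45.28
tool_pos: [0.478, -0.0585, 0.0618]
tool_rot: [-179.9, -1.5, -7.2]
force: [30.2, -2.0, -22.1]
grip_width: 0.0002
grasp_force: 14.6
```

Call:
step_arm([
  {"dp": [8,0,0],"dr": [0,0,0],"fingers": 1},
  {"dp": [8,0,0],"dr": [0,0,0],"fingers": 1},
  {"dp": [0,0,-40],"dr": [0,0,0],"fingers": 1},
  {"dp": [0,0,-50],"dr": [0,0,0],"fingers": 1},
  {"dp": [-20,50,0],"dr": [0,0,0],"fingers": 1},
])

```text
time_s: 45.9
tool_pos: [0.4591, -0.1033, 0.1532]
tool_rot: [180.0, -0.3, -6.7]
force: [0.7, -2.3, -0.9]
grip_width: 0.0007
grasp_force: 0.0
```

Call:
step_arm([
  {"dp": [-10,50,0],"dr": [0,0,0],"fingers": 1},
  {"dp": [0,50,0],"dr": [0,0,0],"fingers": 1},
  {"dp": [0,50,0],"dr": [0,0,0],"fingers": 0.45},
  {"dp": [0,0,0],"dr": [0,0,0],"fingers": 0.45},
  {"dp": [0,0,0],"dr": [0,0,0],"fingers": 0.45},
])

```text
time_s: 46.52
tool_pos: [0.4267, -0.2522, 0.1489]
tool_rot: [-179.9, 0.1, -7.2]
force: [0.1, 0.5, 0.3]
grip_width: 0.0229
grasp_force: 0.0
```

```bash
python3 - <<'E'
from h import *
print(stpos()); bar();bar(n='top')
a=snap('scene');b=snap('top')
v=np.hstack([cv2.resize(a[180:330,230:380],(400,400),interpolation=cv2.INTER_CUBIC),cv2.resize(b[180:300,260:380],(400,400),interpolation=cv2.INTER_CUBIC)])
cv2.imwrite('pics/k5.png',cv2.cvtColor(v,cv2.COLOR_RGB2BGR))
E
```

```text
(array([-153.4, -248.3,  148.9]), array([-1.7992e+02,  1.4000e-01, -7.1700e+00]), np.float64(-7.03))
scene bar px 155 centre off axis mm [ 7.  -3.3] station angle deg 87.8 (tight 83, loose 157.6) len [23. 47.]
top bar px 123 centre off axis mm [1.1 5.4] station angle deg 83.3 (tight 83, loose 157.6) len [13. 61.]
```

View pics/k5.png

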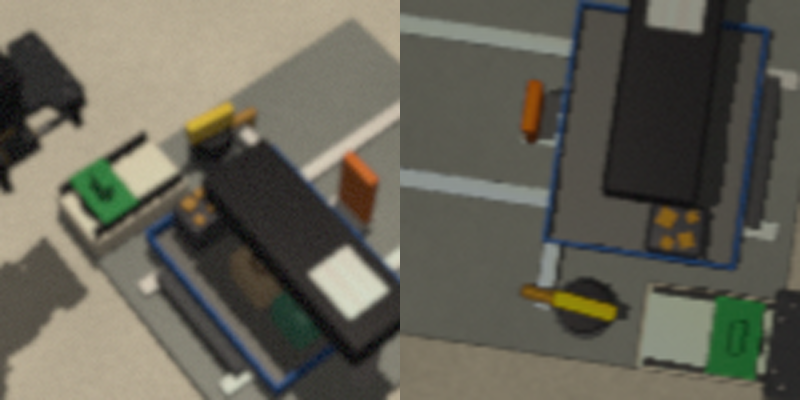

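The crop shows the clamp tight on the lug, the tray home with its specimens, and the fin at about (738,337). Now the tab.

Call:
step_arm([
  {"dp": [6,-50,0],"dr": [0,0,0],"fingers": 0.45},
  {"dp": [0,-48,0],"dr": [0,0,0],"fingers": 0.45},
  {"dp": [0,0,20],"dr": [0,0,0],"fingers": 0.45},
  {"dp": [0,0,20],"dr": [0,0,0],"fingers": 0.45},
  {"dp": [0,0,0],"dr": [0,0,0],"fingers": 0.45},
], squeeze=15)

```text
time_s: 47.35
tool_pos: [0.4447, -0.1553, 0.1084]
tool_rot: [-180.0, 0.2, -7.1]
force: [0.2, -0.3, 0.2]
grip_width: 0.0479
grasp_force: 0.0
```

```bash
python3 - <<'E'
from h import *
go((-.147,-.150,.064),0,True); print(stpos(),env.get_obs()['grip_width'])
E
```

```text
at [ 0.4447 -0.1553  0.1084] -7.07 target [ 0.4451 -0.1554  0.064 ] -7.0 | dp [ 0.4 -0.  44.4] turn -0.001 half-alt 3.141
(array([-147.4, -150. ,  108.4]), array([-179.95,    0.18,   -7.07]), np.float64(-7.03)) 0.04793284184914689
```

Call:
step_arm([
  {"dp": [0,0,25],"dr": [0,0,0],"fingers": 0.45},
  {"dp": [0,0,15],"dr": [0,0,0],"fingers": 0.45},
  {"dp": [0,0,4],"dr": [0,0,0],"fingers": 0.45},
  {"dp": [0,0,0],"dr": [0,0,0],"fingers": 0.45},
  {"dp": [0,0,0],"dr": [0,0,0],"fingers": 1},
])

```text
time_s: 47.98
tool_pos: [0.4465, -0.1569, 0.0663]
tool_rot: [180.0, -0.1, -7.2]
force: [-0.5, 0.5, 0.1]
grip_width: 0.0435
grasp_force: 0.0
```

Call:
step_arm([
  {"dp": [0,0,0],"dr": [0,0,0],"fingers": 1},
  {"dp": [0,0,0],"dr": [0,0,0],"fingers": 1},
  {"dp": [0,0,0],"dr": [0,0,0],"fingers": 1},
  {"dp": [0,0,0],"dr": [0,0,0],"fingers": 1},
  {"dp": [0,0,0],"dr": [0,0,0],"fingers": 1},
])

```text
time_s: 48.6
tool_pos: [0.4466, -0.1527, 0.0657]
tool_rot: [-179.7, 0.0, -7.1]
force: [-0.1, 9.3, 3.7]
grip_width: 0.0097
grasp_force: 15.0
```

Call:
step_arm([
  {"dp": [0,-10,0],"dr": [0,0,0],"fingers": 1},
  {"dp": [0,-12,0],"dr": [0,0,0],"fingers": 1},
  {"dp": [0,-12,0],"dr": [0,0,0],"fingers": 1},
  {"dp": [0,-11,0],"dr": [0,0,0],"fingers": 1},
  {"dp": [0,-1,0],"dr": [0,0,0],"fingers": 1},
])

```text
time_s: 49.22
tool_pos: [0.452, -0.1094, 0.0657]
tool_rot: [-180.0, -0.0, -7.1]
force: [0.2, 0.5, 4.7]
grip_width: 0.01
grasp_force: 15.0
```

Call:
step_arm([
  {"dp": [0,0,0],"dr": [0,0,0],"fingers": 1},
  {"dp": [0,0,0],"dr": [0,0,0],"fingers": 1},
  {"dp": [0,0,0],"dr": [0,0,0],"fingers": 1},
  {"dp": [0,0,0],"dr": [0,0,0],"fingers": 1},
  {"dp": [0,0,0],"dr": [0,0,0],"fingers": 1},
])

```text
time_s: 49.85
tool_pos: [0.4518, -0.111, 0.0657]
tool_rot: [-180.0, -0.0, -7.2]
force: [0.4, 1.5, 4.4]
grip_width: 0.0099
grasp_force: 15.0
```

```bash
python3 - <<'E'
from h import *
o=env.get_obs();print(stpos(),o['force'],o['grip_width'],o['grasp_force'])
E
```

```text
(array([-145.8, -105.1,   65.7]), array([-1.7998e+02, -1.0000e-02, -7.2000e+00]), np.float64(-7.03)) [0.43071959 1.50991144 4.3834491 ] 0.009887530591350549 15.00140368938446
```

Call:
step_arm([
  {"dp": [0,-3,0],"dr": [0,0,0],"fingers": 1},
  {"dp": [0,0,0],"dr": [0,0,0],"fingers": 1},
  {"dp": [0,0,0],"dr": [0,0,0],"fingers": 1},
  {"dp": [0,2,0],"dr": [0,0,0],"fingers": 0.6},
  {"dp": [0,0,0],"dr": [0,0,0],"fingers": 0.6},
])

```text
time_s: 50.48
tool_pos: [0.4511, -0.1101, 0.0649]
tool_rot: [-180.0, 0.1, -7.2]
force: [-0.1, -0.2, 0.3]
grip_width: 0.0225
grasp_force: 0.0
```

Call:
step_arm([
  {"dp": [0,0,0],"dr": [0,0,0],"fingers": 0.6},
  {"dp": [0,0,-20],"dr": [0,0,0],"fingers": 0.6},
  {"dp": [0,0,-30],"dr": [0,0,0],"fingers": 0.6},
  {"dp": [0,25,0],"dr": [0,0,0],"fingers": 1},
  {"dp": [0,20,0],"dr": [0,0,0],"fingers": 1},
])

```text
time_s: 51.1
tool_pos: [0.4462, -0.1554, 0.1159]
tool_rot: [180.0, -0.0, -7.2]
force: [0.4, 0.7, -0.5]
grip_width: 0.0221
grasp_force: 0.0
```

Call:
step_arm([
  {"dp": [0,0,0],"dr": [0,0,0],"fingers": 1},
  {"dp": [0,0,0],"dr": [0,0,0],"fingers": 1},
  {"dp": [0,0,0],"dr": [0,0,0],"fingers": 1},
  {"dp": [0,0,0],"dr": [0,0,0],"fingers": 1},
  {"dp": [0,0,0],"dr": [0,0,0],"fingers": 1},
])

```text
time_s: 51.72
tool_pos: [0.4462, -0.1543, 0.1156]
tool_rot: [180.0, -0.0, -7.1]
force: [-1.0, 0.3, -0.3]
grip_width: 0.0004
grasp_force: 0.0
```

```bash
python3 - <<'E'
from h import *
go((-.147,-.149,.064),0,True); o=env.get_obs();print(stpos(),o['grip_width'])
a=snap('scene');b=snap('top')
v=np.hstack([cv2.resize(a[210:290,230:310],(400,400),interpolation=cv2.INTER_CUBIC),cv2.resize(b[180:300,280:400],(400,400),interpolation=cv2.INTER_CUBIC)])
cv2.imwrite('pics/k6.png',cv2.cvtColor(v,cv2.COLOR_RGB2BGR))
E
```

```text
at [ 0.4462 -0.1543  0.1156] -7.14 target [ 0.4452 -0.1544  0.064 ] -7.0 | dp [-1.   0.2 51.6] turn -0.002 half-alt 3.14
(array([-146. , -148.8,  115.6]), array([179.99,  -0.  ,  -7.14]), np.float64(-7.03)) 0.0004492877212614162
```

View pics/k6.png

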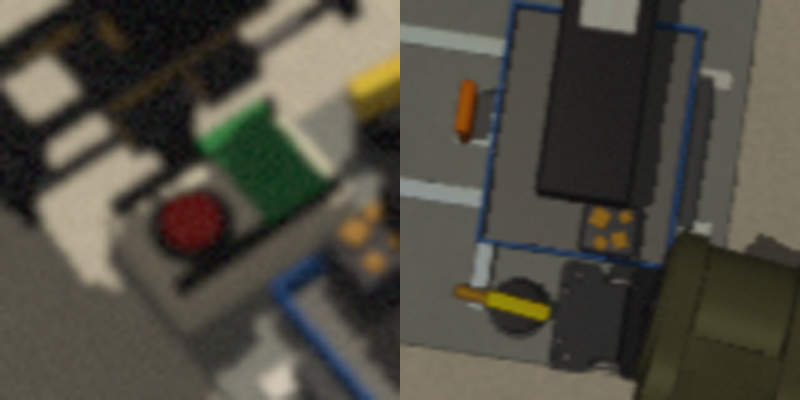

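The button is exposed (scene crop (192,222)), the tab aside and the clamp tight. Pressing.

Call:
step_arm([
  {"dp": [-1,0,30],"dr": [0,0,0],"fingers": 1},
  {"dp": [0,0,22],"dr": [0,0,0],"fingers": 1},
  {"dp": [0,0,8],"dr": [0,0,0],"fingers": 1},
  {"dp": [0,0,0],"dr": [0,0,0],"fingers": 1},
  {"dp": [0,0,0],"dr": [0,0,0],"fingers": 1},
])

```text
time_s: 52.45
tool_pos: [0.4459, -0.1548, 0.0564]
tool_rot: [180.0, -0.1, -7.2]
force: [0.6, -0.0, 0.3]
grip_width: 0.0004
grasp_force: 0.0
```

Call:
step_arm([
  {"dp": [0,0,4],"dr": [0,0,0],"fingers": 1},
  {"dp": [0,0,3],"dr": [0,0,0],"fingers": 1},
  {"dp": [0,0,3],"dr": [0,0,0],"fingers": 1},
  {"dp": [0,0,0],"dr": [0,0,0],"fingers": 1},
  {"dp": [0,0,0],"dr": [0,0,0],"fingers": 1},
])

```text
time_s: 53.08
tool_pos: [0.446, -0.1549, 0.0464]
tool_rot: [180.0, -0.1, -7.2]
force: [0.5, -0.1, 5.7]
grip_width: 0.0003
grasp_force: 3.3
```

Call:
step_arm([
  {"dp": [0,0,1],"dr": [0,0,0],"fingers": 1},
  {"dp": [0,0,1],"dr": [0,0,0],"fingers": 1},
  {"dp": [0,0,0],"dr": [0,0,0],"fingers": 1},
  {"dp": [0,0,0],"dr": [0,0,0],"fingers": 1},
  {"dp": [0,0,0],"dr": [0,0,0],"fingers": 1},
])

```text
time_s: 53.7
tool_pos: [0.4461, -0.155, 0.0461]
tool_rot: [179.9, -0.1, -7.2]
force: [-5.3, 0.7, 21.3]
grip_width: 0.0007
grasp_force: 10.6
```

Call:
step_arm([
  {"dp": [0,0,-12],"dr": [0,0,0],"fingers": 1},
  {"dp": [0,0,-20],"dr": [0,0,0],"fingers": 1},
  {"dp": [0,0,-35],"dr": [0,0,0],"fingers": 0.5},
  {"dp": [0,-25,0],"dr": [0,0,0],"fingers": 0.5},
  {"dp": [0,-20,0],"dr": [0,0,0],"fingers": 0.5},
])

```text
time_s: 54.32
tool_pos: [0.4505, -0.1092, 0.1106]
tool_rot: [180.0, 0.0, -7.2]
force: [0.6, -0.3, -0.7]
grip_width: 0.0227
grasp_force: 0.0
```

Call:
step_arm([
  {"dp": [0,0,0],"dr": [0,0,0],"fingers": 0.5},
  {"dp": [0,0,0],"dr": [0,0,0],"fingers": 0.5},
  {"dp": [0,0,0],"dr": [0,0,0],"fingers": 0.5},
  {"dp": [0,0,0],"dr": [0,0,0],"fingers": 0.5},
  {"dp": [0,0,0],"dr": [0,0,0],"fingers": 0.5},
])

```text
time_s: 54.95
tool_pos: [0.4507, -0.1102, 0.1105]
tool_rot: [180.0, 0.0, -7.2]
force: [-0.3, 0.1, -0.2]
grip_width: 0.0437
grasp_force: 0.0
```

```bash
python3 - <<'E'
from h import *
go((-.147,-.104,.065),0,True); print(env.get_obs()['grip_width'])
E
```

```text
at [ 0.4507 -0.1102  0.1105] -7.2 target [ 0.4507 -0.1097  0.065 ] -7.0 | dp [-0.  -0.5 45.5] turn -0.003 half-alt 3.139
0.04372164473343234
```

Call:
step_arm([
  {"dp": [0,-1,25],"dr": [0,0,0],"fingers": 0.5},
  {"dp": [0,0,20],"dr": [0,0,0],"fingers": 0.5},
  {"dp": [0,0,0],"dr": [0,0,0],"fingers": 0.5},
  {"dp": [0,0,0],"dr": [0,0,0],"fingers": 1},
  {"dp": [0,0,0],"dr": [0,0,0],"fingers": 1},
])

```text
time_s: 55.58
tool_pos: [0.4517, -0.1091, 0.0665]
tool_rot: [180.0, -0.1, -7.2]
force: [0.1, 0.2, 0.8]
grip_width: 0.031
grasp_force: 0.0
```

Call:
step_arm([
  {"dp": [0,0,0],"dr": [0,0,0],"fingers": 1},
  {"dp": [0,0,0],"dr": [0,0,0],"fingers": 1},
  {"dp": [0,0,0],"dr": [0,0,0],"fingers": 1},
  {"dp": [0,0,0],"dr": [0,0,0],"fingers": 1},
  {"dp": [0,5,0],"dr": [0,0,0],"fingers": 1},
])

```text
time_s: 56.2
tool_pos: [0.4506, -0.1133, 0.0658]
tool_rot: [-180.0, -0.0, -7.1]
force: [-0.9, 2.3, 3.9]
grip_width: 0.01
grasp_force: 15.0
```

Call:
step_arm([
  {"dp": [0,10,0],"dr": [0,0,0],"fingers": 1},
  {"dp": [0,10,0],"dr": [0,0,0],"fingers": 1},
  {"dp": [0,10,0],"dr": [0,0,0],"fingers": 1},
  {"dp": [0,8,0],"dr": [0,0,0],"fingers": 1},
  {"dp": [0,3,0],"dr": [0,0,0],"fingers": 1},
])

```text
time_s: 56.82
tool_pos: [0.4456, -0.1527, 0.0658]
tool_rot: [-179.8, 0.0, -7.2]
force: [0.4, 12.3, 7.8]
grip_width: 0.01
grasp_force: 15.0
```

Call:
step_arm([
  {"dp": [0,2,0],"dr": [0,0,0],"fingers": 1},
  {"dp": [0,1,0],"dr": [0,0,0],"fingers": 1},
  {"dp": [0,0,0],"dr": [0,0,0],"fingers": 1},
  {"dp": [0,0,0],"dr": [0,0,0],"fingers": 1},
  {"dp": [0,0,0],"dr": [0,0,0],"fingers": 1},
])

```text
time_s: 57.45
tool_pos: [0.4456, -0.1528, 0.0658]
tool_rot: [-179.6, 0.0, -7.1]
force: [0.1, 13.5, 8.6]
grip_width: 0.0097
grasp_force: 15.0
```

```bash
python3 - <<'E'
from h import *
o=env.get_obs();print(stpos(),o['force'],o['grip_width'],o['grasp_force'])
E
```

```text
(array([-146.8, -147.4,   65.8]), array([-1.7962e+02,  4.0000e-02, -7.0600e+00]), np.float64(-7.03)) [ 0.1145758 13.4671453  8.6352076] 0.009662791771412481 15.004198998212814
```

Call:
step_arm([
  {"dp": [0,-5,0],"dr": [0,0,0],"fingers": 1},
  {"dp": [0,0,0],"dr": [0,0,0],"fingers": 0.5},
  {"dp": [0,0,0],"dr": [0,0,0],"fingers": 0.5},
  {"dp": [0,0,0],"dr": [0,0,0],"fingers": 0.5},
  {"dp": [0,0,-20],"dr": [0,0,0],"fingers": 0.5},
])

```text
time_s: 58.08
tool_pos: [0.4438, -0.1524, 0.0843]
tool_rot: [-179.9, 0.2, -7.2]
force: [1.1, 0.2, -0.4]
grip_width: 0.0398
grasp_force: 0.0
```

Call:
step_arm([
  {"dp": [0,0,-50],"dr": [0,0,0],"fingers": 0.5},
  {"dp": [0,0,-50],"dr": [0,0,0],"fingers": 0.5},
  {"dp": [0,55,0],"dr": [0,0,0],"fingers": 0.5},
  {"dp": [0,55,0],"dr": [0,0,0],"fingers": 0.5},
  {"dp": [0,55,0],"dr": [0,0,0],"fingers": 0.5},
])

```text
time_s: 58.7
tool_pos: [0.4243, -0.3182, 0.1857]
tool_rot: [180.0, -0.0, -7.2]
force: [1.0, -0.1, -0.5]
grip_width: 0.0439
grasp_force: 0.0
```

Call:
step_arm([
  {"dp": [0,40,0],"dr": [0,0,0],"fingers": 0.5},
  {"dp": [0,0,0],"dr": [0,0,0],"fingers": 0.5},
  {"dp": [0,0,0],"dr": [0,0,0],"fingers": 0.5},
  {"dp": [0,0,0],"dr": [0,0,0],"fingers": 0.5},
  {"dp": [0,0,0],"dr": [0,0,0],"fingers": 0.5},
])

```text
time_s: 59.32
tool_pos: [0.4203, -0.3549, 0.1858]
tool_rot: [180.0, -0.0, -7.1]
force: [-0.8, 0.5, 0.1]
grip_width: 0.0435
grasp_force: 0.0
```

```bash
python3 - <<'E'
from h import *
bar(n='top'); a=snap('scene');b=snap('top')
v=np.hstack([cv2.resize(a[180:330,230:380],(400,400),interpolation=cv2.INTER_CUBIC),cv2.resize(b[180:300,260:380],(400,400),interpolation=cv2.INTER_CUBIC)])
cv2.imwrite('pics/k7.png',cv2.cvtColor(v,cv2.COLOR_RGB2BGR))
E
```

```text
top bar px 118 centre off axis mm [0.8 3.8] station angle deg 83.4 (tight 83, loose 157.6) len [13. 57.]
```

View pics/k7.png

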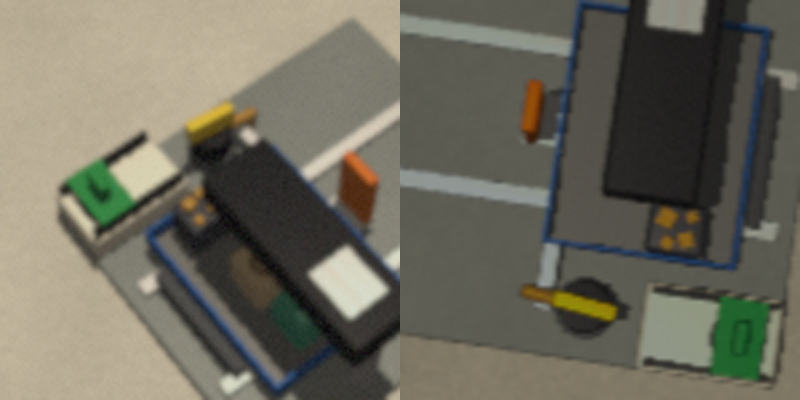

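The final view shows the clamp tight (83°), the tray home with its specimens, the tab back over the button at (740,338), and the arm clear. Handing in.

```bash
python3 -c "
from cell import env
print(env.sign_off())"
```

```text
the job is handed in; nothing more can be done
None
```

I handed the job in at about 59 s: pyrite, ammonite and fluorite are in the tray, which is home and clamped. The button was pressed and sprang back, the tab covers it again, and the jar, brush and nodule were never touched; sign-off returned no verdict.

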